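Rake the sample tubes into two packed rows

ROBOT

A 7-joint arm with a two-finger parallel gripper is mounted at the origin on the work surface. World frame = base frame: x ahead of the robot, y to its left, z up, the work surface at z = 0. Lengths are in m, angles in rad, forces in N, time in s.
With the tool pointing down it reaches from about 0.425 to 0.875 m from the base axis. Payload 4.7 kg.
Tool frame: the origin (TCP) lies at the very end of the fingers, on their centre line; the grasp point (between the pads) lies 19 mm behind it; z points along the fingers, y is the line along which they close (so a half turn about z gives the same grasp; the last joint's range is limited). The gripper opens to 87 mm and grips with 3 to 60 N. Pads are 19 mm wide; open, the fingers measure 117 mm over their backs; the gripper's body (75 mm by 190 mm) begins 51 mm behind the grasp point.
Start: joints at [-1.274, 0.321, -0.07, 1.45, 0.023, 1.371, -0.057], TCP at [0.181, 0.624, 0.186] pointing down, gripper open.
Joint ranges: [-2.86, 2.86], [-0.3, 2.09], [-1.38, 1.24], [0.06, 2.45], [-1.56, 4.7], [0.09, 2.05], [-2.69, 2.69]. Speed limits (rad/s): [2.57, 2.57, 3.14, 3.14, 3.14, 3.14, 3.14].

INTERFACE

Orientations are given as a rotation vector (axis times angle).
In Python, from plant import manip gives the robot as it stands. The module is installed in compiled form; this text tells all that it offers.
- The arm moves only by the tool send_rows, never from a script. Its argument "rows" is a list of rows, each an object of numbers: "dx", "dy", "dz": the shift along the tool's x, y, z in m; "wx", "wy", "wz": the turn, a rotation vector about the tool's x, y, z in rad; "gripper": the opening, from 0 (shut) to 1 (fully open). In form: [{"dx": .., "dy": .., "dz": .., "wx": .., "wy": .., "wz": .., "gripper": ..}, ...]. A call has 1 to 5 rows; each row is the pose to reach, as a shift and turn from the pose commanded when the call began, along the tool's axes at that moment; what a row does not reach only later rows make up. A row lasts 1/12 s, in which the tool goes at most 41.7 mm and 7.16 degrees, less where a joint would pass 70% of its speed; a pose out of reach is approached as far as the arm can. A call with a gripper value outside its range is refused whole. The fingers move at their own pace and stop on an object; "grip_force" is the grip in N (left out, the last holds). Time passes only in rows, so rows that repeat a pose let the fingers close. It gives the time, the measured TCP pose, the force, the opening and the grip force at its end, in the units of the state.
- manip.state(): the state, without advancing time (a new reading comes with each control period).
- manip.read_camera(name): name is "scene" or "side" or "wrist"; returns a dict with "pixels" (420x560x3 uint8, red, green, blue), "depth" (420x560 float32, m along the optical axis (not along the pixel's ray), 0 where there is no reading), "K" (3x3 intrinsics, pixels), "extrinsics" (4x4, takes a point from camera to world coordinates). Camera axes: x right, y up, looking along -z (the intrinsics and any distortion apply to the point x, -y, -z); pixel columns grow to the right and rows downward; lengths in m; the calibration is good to about 2 mm. A picture is of the moment at which its call begins.
- manip.sign_off(): hands the job in; it is judged then, once.
The state is a dict: "time": time; "joints": joint angles; "joint_vel": joint speeds; "joint_torque": joint torques, N m; "tool_pos": TCP position; "ee_rot": TCP orientation; "wrist_force": force on the tool from outside, world axes, zero at the start; "torque": the same for the moment, N m; "grip_width": finger opening in m; "grasp_force": force on a finger pad.
Only numpy, scipy, OpenCV 4.12 (cv2) and the standard library are available. Lean on these libraries where they do the work, as an engineer would, in place of code of your own. Each camera call takes 0.05 s, during which the arm holds its last target. There are 200 camera calls.

TASK

Take the toothed hand rake from its caddy and, with the rake alone, comb the scattered steel sample tubes in each bay of the tray, the left bay first, then the right, towards the robot into a parallel row, and pack each row: press until its sliding follower bar is fully home against the near wall and hold it there with about 10 N for half a second. The tubes' mixed sizes hide where the row stops, so feel for it: never press tubes or followers with more than 16 N. Then stand the rake back in its caddy, let go, and leave everything else on the bench alone.

Things in the scene. Friction and masses are not known exactly. Their poses are not given: they have to be found in the camera images.
- tray: fixed level white tray, two open bays. Origin: underside, on the middle rib; +x far end, +y left bay. Floor 3 mm, wall tops 15 mm above the origin; walls 4 mm. Inside of the near end wall x = -110 mm, of the far one +128. Left bay y = +2 to +124 mm (middle +63), right bay -2 to -124 (middle -63). At the start no tube lies beyond x = +82 mm.
- rake_grip (a point): loose hand rake, 130 to 200 g: point near the middle of its black handle (18 mm thick along x, 44 wide along y, 20 to 70 mm above the tooth tips), 48 mm above the tips. Aluminium head 108 mm long (y), 32 deep (x), 10 to 20 mm above the tips; under its middle one row of six 5 mm square teeth, 20 mm apart along y, outermost at +-50 mm. Same after a half turn about z.
- caddy: fixed grey slot box left or right of the tray, in which the rake stands: its head rests on the two long rims, its teeth hang in the slot. Origin: underside centre. Slot 22 mm (x) by 122 mm (y), outside 30 by 130 mm, rims 16 mm above the origin, so the resting tooth tips are 6 mm above it and the grip point 54 mm. The rake's y lies along the caddy's y.
- follower_left (a joint): slide of the grey follower bar in the left bay: 0 is 18 mm from home, 0.018 m is fully home (bar against the near end wall, a hard stop). It moves along the tray's -x when pushed, resists with about 4 N of friction and stays where it is left.
- follower_left_face (a point): centre of the left follower's face that looks along the tray's +x to the tubes, 10 mm above the tray origin's height, y = +63 mm in the tray. Bar 118 mm long (y), 10 mm thick (x), top 16 mm above the tray origin's height (a small steel rib on it reaches 21.5 mm). The face is at x = -82 mm in the tray at slide 0 and -100 mm fully home.
- follower_right (a joint): slide of the grey follower bar in the right bay: 0 is 18 mm from home, 0.018 m is fully home (bar against the near end wall, a hard stop). It moves along the tray's -x when pushed, resists with about 4 N of friction and stays where it is left.
- follower_right_face (a point): centre of the right follower's face that looks along the tray's +x to the tubes, 10 mm above the tray origin's height, y = -63 mm in the tray. Bar 118 mm long (y), 10 mm thick (x), top 16 mm above the tray origin's height (a small steel rib on it reaches 21.5 mm). The face is at x = -82 mm in the tray at slide 0 and -100 mm fully home.
- tube_1_center (a point): centre of a polished steel sample tube, 90 mm long, 7, 8 or 9 mm in diameter (mixed sizes, not told which; three tubes lie in each bay, any in either), under 20 g, lying on a bay's floor; its y is the tube's axis; it rolls and slides easily.
- tube_2_center (a point): centre of a polished steel sample tube, 90 mm long, 7, 8 or 9 mm in diameter (mixed sizes, not told which; three tubes lie in each bay, any in either), under 20 g, lying on a bay's floor; its y is the tube's axis; it rolls and slides easily.
- tube_3_center (a point): centre of a polished steel sample tube, 90 mm long, 7, 8 or 9 mm in diameter (mixed sizes, not told which; three tubes lie in each bay, any in either), under 20 g, lying on a bay's floor; its y is the tube's axis; it rolls and slides easily.
- tube_4_center (a point): centre of a polished steel sample tube, 90 mm long, 7, 8 or 9 mm in diameter (mixed sizes, not told which; three tubes lie in each bay, any in either), under 20 g, lying on a bay's floor; its y is the tube's axis; it rolls and slides easily.
- tube_5_center (a point): centre of a polished steel sample tube, 90 mm long, 7, 8 or 9 mm in diameter (mixed sizes, not told which; three tubes lie in each bay, any in either), under 20 g, lying on a bay's floor; its y is the tube's axis; it rolls and slides easily.
- tube_6_center (a point): centre of a polished steel sample tube, 90 mm long, 7, 8 or 9 mm in diameter (mixed sizes, not told which; three tubes lie in each bay, any in either), under 20 g, lying on a bay's floor; its y is the tube's axis; it rolls and slides easily.
- amber_jar: bystander, leave alone: amber jar, 48 mm wide, 75 mm high; origin at its underside centre.
- beaker: bystander, leave alone: glass beaker, 54 mm wide, 70 mm high; origin at its underside centre.
- wrench: bystander, leave alone: small steel wrench, 140 mm long, lying flat; origin at its underside near its middle.
- spatula: bystander, leave alone: lab spatula, 150 mm long, lying flat; origin at its underside near its middle.
- septa_tin: bystander, leave alone: flat round tin, 52 mm wide, 22 mm high; origin at its underside centre.
- cap_nut: bystander, leave alone: brass cap nut, 20 mm wide, 14 mm high; origin at its underside centre.
- vial_rack: fixed black rack with small amber vials, 130 by 60 mm, 41 mm high, origin at its underside centre; stands on the side of the tray where the caddy is not.

How it is judged:
On the way, in this order (a step that is already met when the one before it is completed fails the run):
1. the rake is lifted out of its caddy (z of rake_grip in the frame of caddy above 0.08 m), for 0.2 s.
2. the left row is pressed home: its follower within 1.5 mm of home and loaded with over 6 N (value of joint follower_left above 0.0165 m and contact force between follower_left and anything else above 6 N), for 0.3 s.
3. the right row is pressed home: its follower within 1.5 mm of home and loaded with over 6 N (value of joint follower_right above 0.0165 m and contact force between follower_right and anything else above 6 N), for 0.3 s.
At the end, for the whole second after the job is handed in: Both followers within 1.5 mm of home (slide over 0.0165 m). All tubes lie still on the tray's floor, within 0.09 rad of the tray's y, every centre at tray x below -74 mm (the thickest row ends at -78). Rake upright, still, seated on the caddy's rims, within 15 mm and 0.25 rad of its middle (value of joint each of follower_left, follower_right above 0.0165 m and x of each of tube_1_center, tube_2_center, tube_3_center, tube_4_center, tube_5_center, tube_6_center in the frame of tray below -0.074 m and z of tube_1_center in the frame of tray between 0.0045 and 0.0085 m and angle between the y axis of each of tube_1_center, tube_2_center, tube_3_center, tube_4_center, tube_5_center, tube_6_center and the y axis of tray, either way round below 0.09 rad and linear speed of each of tube_1, tube_2, tube_3, tube_4, tube_5, tube_6, rake below 0.02 m/s and z of tube_2_center in the frame of tray between 0.005 and 0.009 m and z of tube_3_center in the frame of tray between 0.0055 and 0.0095 m and z of tube_4_center in the frame of tray between 0.0055 and 0.0095 m and z of tube_5_center in the frame of tray between 0.005 and 0.009 m and z of tube_6_center in the frame of tray between 0.0045 and 0.0085 m and horizontal distance between rake_grip and caddy below 0.015 m and z of rake_grip in the frame of caddy below 0.058 m and angle between rake_grip's own z axis and vertical below 0.12 rad and angle between the y axis of rake_grip and the y axis of caddy, either way round below 0.25 rad); the robot touches nothing.
It fails at once if a follower bar or a tube under the rake is pressed with more than 16 N (contact force between any of follower_left, follower_right and anything else above 16 N or contact force between rake and tube_1 above 16 N or contact force between rake and tube_2 above 16 N or contact force between rake and tube_3 above 16 N or contact force between rake and tube_4 above 16 N or contact force between rake and tube_5 above 16 N or contact force between rake and tube_6 above 16 N).
It fails at once if the gripper or arm touches a tube or a follower bar (the tool must do it) (contact force between any of the fingers, the arm and tube_1 above 0.3 N or contact force between any of the fingers, the arm and tube_2 above 0.3 N or contact force between any of the fingers, the arm and tube_3 above 0.3 N or contact force between any of the fingers, the arm and tube_4 above 0.3 N or contact force between any of the fingers, the arm and tube_5 above 0.3 N or contact force between any of the fingers, the arm and tube_6 above 0.3 N or contact force between any of the fingers, the arm and follower_left above 0.3 N or contact force between any of the fingers, the arm and follower_right above 0.3 N).
It fails at once if a bystander is moved by more than 20 mm (distance of any of amber_jar, beaker, wrench, spatula, septa_tin, cap_nut from where it was at the start of the episode above 0.02 m).
It also fails if it takes over 72 s, if anything falls off the work surface, if the arm or the gripper's body presses on something with over 40 N, if the wrist force passes 120 N, or if a joint passes its speed limit or range.

## Working session

There is one attempt and no reset: what is moved stays moved. The work goes in short steps, Python scripts to look and compute and a tool call to move; the robot and the scene stay as the last step left them, time stands still between calls to the robot, and variables do not carry over. Pictures are saved under pics/ and viewed, at most 10 in all, crops included, and the job is handed in when it is done.

Besides the shell and the picture viewer there is one more tool, called after "Request:" by a JSON object that holds its "op" and its "data", one argument or row to a line. send_rows: Moves the arm, as the interface text tells. Its arguments: {"type":"object","properties":{"rows":{"type":"array","items":{"type":"object","properties":{"dx":{"type":"number"},"dy":{"type":"number"},"dz":{"type":"number"},"wx":{"type":"number"},"wy":{"type":"number"},"wz":{"type":"number"},"gripper":{"type":"number"}}}},"grip_force":{"type":"number"}},"required":["rows"]}

```bash
mkdir -p pics
cat > h.py <<'E'
import numpy as np, cv2
from plant import manip
def grab(n):
    c=manip.read_camera(n); return c
def world(c):
    K=c["K"];d=c["depth"];h,w=d.shape
    u,v=np.meshgrid(np.arange(w),np.arange(h))
    P=np.stack([(u-K[0,2])/K[0,0]*d,-(v-K[1,2])/K[1,1]*d,-d],-1)
    E=c["extrinsics"]; return P@E[:3,:3].T+E[:3,3]
E
python3 - <<'E'
from h import *
s=manip.state(); print({k:np.round(v,3) for k,v in s.items()})
ims=[]
for n in ["scene","side"]:
    c=grab(n); np.savez(f"{n}.npz",**{k:c[k] for k in("pixels","depth","K","extrinsics")})
    cv2.imwrite(f"pics/{n}0.png",cv2.cvtColor(c["pixels"],cv2.COLOR_RGB2BGR)); print(n,np.round(c["extrinsics"],3).tolist(),c["K"].tolist())
E
```

```text
{'time': np.float64(0.0), 'joints': array([-1.274,  0.322, -0.07 ,  1.452,  0.023,  1.371, -0.057]), 'joint_vel': array([-0.001,  0.001, -0.001,  0.001, -0.001, -0.   , -0.001]), 'joint_torque': array([-0.0000e+00, -4.9128e+01, -4.0400e-01, -3.1254e+01, -6.4000e-02,
        4.4000e-02,  0.0000e+00]), 'tool_pos': array([0.181, 0.624, 0.185]), 'ee_rot': array([-4.43e-01, -3.11e+00,  3.00e-03]), 'wrist_force': array([-0.758,  0.11 ,  0.288]), 'torque': array([-0.034,  0.032, -0.005]), 'grasp_force': np.float64(0.0), 'grip_width': np.float64(0.087)}
scene [[0.786, -0.364, 0.5, 1.211], [0.618, 0.489, -0.616, -0.793], [-0.021, 0.793, 0.609, 0.852], [0.0, 0.0, 0.0, 1.0]] [[529.5594183233211, 0.0, 288.26685590228715], [0.0, 529.5594183233211, 205.17559867965156], [0.0, 0.0, 1.0]]
side [[0.697, 0.473, -0.539, 0.076], [-0.717, 0.474, -0.511, -0.484], [0.014, 0.743, 0.669, 0.668], [0.0, 0.0, 0.0, 1.0]] [[441.0726588272884, 0.0, 284.20317276696727], [0.0, 441.0726588272884, 208.41956305175688], [0.0, 0.0, 1.0]]
```

View pics/scene0.png

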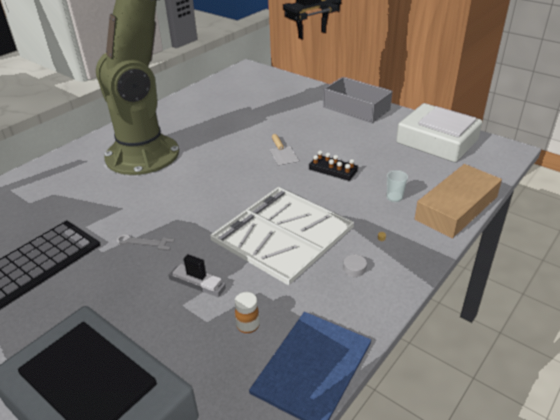

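View pics/side0.png

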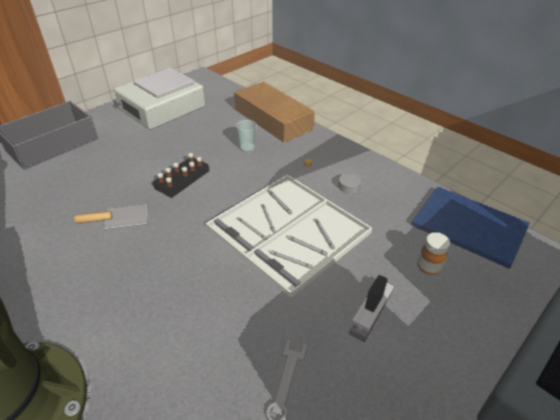

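The scene view shows the tray centred at about (283,232), with three tubes per bay and the follower bars on its robot side. The rake stands in its caddy at (195,275), on the right of the tray. The side view shows the rake at (375,300) and the tray at (290,230). The arm is clear of both.

```bash
cat > m.py <<'E'
from h import *
def rect(p): 
    r=cv2.minAreaRect(p.astype(np.float32)); return np.round(r[0],4),np.round(r[1],4),round(r[2],2)
rois={"scene":dict(tray=(205,185,360,290),rake=(160,248,232,300)),"side":dict(tray=(200,172,378,290),rake=(345,268,402,342))}
for n in rois:
    c=dict(np.load(n+".npz")); W=world(c); hsv=cv2.cvtColor(c["pixels"],cv2.COLOR_RGB2HSV)
    def sel(k,m):
        x0,y0,x1,y1=rois[n][k]; q=np.zeros(m.shape,bool); q[y0:y1,x0:x1]=1; return q&m&(c["depth"]>0)
    z=W[...,2]
    m=sel("tray",(hsv[...,2]>150)&(hsv[...,1]<50)).astype(np.uint8)
    nn,l,st,_=cv2.connectedComponentsWithStats(m); 
    cs,_=cv2.findContours((l==1+st[1:,4].argmax()).astype(np.uint8),0,2)
    h=cv2.convexHull(max(cs,key=cv2.contourArea)).reshape(-1,2)
    q=cv2.approxPolyDP(h,6,True).reshape(-1,2)
    def cast(uv,zz):
        K=c["K"];E=c["extrinsics"];uv=np.atleast_2d(uv)
        d=np.c_[(uv[:,0]-K[0,2])/K[0,0],-(uv[:,1]-K[1,2])/K[1,1],-np.ones(len(uv))]@E[:3,:3].T
        return (E[:3,3]+d*((zz-E[2,3])/d[:,2])[:,None])
    print(n,"tray corners",q.tolist(),np.round(cast(q,.015)[:,:2],4).tolist(), "rect",rect(cast(h,.015)[:,:2]))
    p=W[sel("tray",(z>.012)&(z<.018))]; print("tray depth rect",rect(p[:,:2]), np.percentile(W[sel("tray",z>-1)][:,2],[5,50,95]).round(4))
    t=sel("rake",z>.03); p=W[t]; print("handle pts",len(p),p[:,2].max().round(4)); top=p[p[:,2]>p[:,2].max()-.012]; print("top",rect(top[:,:2]),top.mean(0).round(4), rect(p[:,:2]))
    t=sel("rake",(z>.018)&(z<.032)); p=W[t]; print("head",rect(p[:,:2]),len(p))
    t=sel("rake",(z>.01)); p=W[t]; print("all",rect(p[:,:2]),len(p))
    # floor tubes: dark/grey inside tray
E
python3 m.py
```

```text
scene tray corners [[359, 185], [359, 289], [231, 289], [205, 227], [205, 185]] [[0.6221, 0.2384], [0.8275, -0.0885], [0.6078, -0.2544], [0.4128, -0.1399], [0.2836, -0.0121]] rect (array([ 0.5682, -0.0427]), array([0.4211, 0.3876]), 36.5)
tray depth rect (array([ 0.5774, -0.0371]), array([0.3497, 0.3694]), 40.57) [-0.002   0.002   0.0162]
handle pts 439 0.0805
top (array([ 0.5283, -0.2794]), array([0.045 , 0.0206]), 12.02) [ 0.5311 -0.2803  0.0752] (array([ 0.5325, -0.2815]), array([0.1041, 0.0279]), 10.76)
head (array([ 0.5278, -0.2791]), array([0.1292, 0.0372]), 12.41) 486
all (array([ 0.5157, -0.2281]), array([0.1333, 0.1419]), 12.37) 1087
side tray corners [[296, 179], [372, 230], [285, 289], [206, 223], [267, 186]] [[0.6984, 0.0683], [0.6853, -0.1632], [0.4451, -0.1405], [0.452, 0.1003], [0.6308, 0.0982]] rect (array([ 0.5719, -0.0322]), array([0.2665, 0.2514]), 88.69)
tray depth rect (array([ 0.558 , -0.0098]), array([0.3435, 0.3961]), 41.65) [-0.0014  0.0018  0.0153]
handle pts 470 0.0789
top (array([ 0.5284, -0.2777]), array([0.0467, 0.018 ]), 10.95) [ 0.5258 -0.2789  0.0749] (array([ 0.5284, -0.2779]), array([0.0467, 0.0185]), 10.95)
head (array([ 0.526 , -0.2781]), array([0.1285, 0.0326]), 11.64) 609
all (array([ 0.5272, -0.2779]), array([0.1321, 0.0326]), 11.69) 1210
```

```bash
cat >> h.py <<'E'
def pose():
    s=manip.state(); R=cv2.Rodrigues(np.array(s["ee_rot"]))[0]; return np.array(s["tool_pos"]),np.arctan2(R[1,1],R[0,1])
def plan(x,y,z,deg,n=1):
    p,f=pose(); df=(np.radians(deg)-f+np.pi)%(2*np.pi)-np.pi
    g=np.array([x,y,z]); d=(g-p)/n
    for i in range(n):
        a=f+df*i/n; c,s=np.cos(a),np.sin(a)
        print(np.round([-s*d[0]+c*d[1], c*d[0]+s*d[1], -d[2]],4), "wz",round(-df/n,4))
def stat():
    s=manip.state(); p,f=pose(); print("t",round(float(s["time"]),2),"p",p.round(4),"yaw",np.degrees(f).round(2),"F",np.round(s["wrist_force"],2),"w",round(float(s["grip_width"]),4),"g",round(float(s["grasp_force"]),1))
E
python3 -c "
from h import *
plan(.565,-.03,.30,-4,4)"
```

```text
[-0.1377 -0.1302 -0.0288] wz 0.3395
[-0.1732 -0.0769 -0.0288] wz 0.3395
[-0.1889 -0.0148 -0.0288] wz 0.3395
[-0.1831  0.0489 -0.0288] wz 0.3395
```

Request:
{"op": "send_rows", "data": {
  "rows": [
    {"dx":-0.02,"dy":-0.018,"dz":-0.005,"wz":0.06,"gripper":1},
    {"dx":-0.05,"dy":-0.048,"dz":-0.011,"wz":0.12,"gripper":1},
    {"dx":-0.08,"dy":-0.076,"dz":-0.017,"wz":0.2,"gripper":1},
    {"dx":-0.11,"dy":-0.104,"dz":-0.023,"wz":0.27,"gripper":1},
    {"dx":-0.138,"dy":-0.13,"dz":-0.029,"wz":0.34,"gripper":1}
  ]
}}

```text
schema error: expected keys dx, dy, dz, wx, wy, wz, gripper
```

Request:
{"op": "send_rows", "data": {
  "rows": [
    {"dx":-0.035,"dy":-0.015,"dz":-0.006,"wz":0.07,"gripper":1},
    {"dx":-0.07,"dy":-0.031,"dz":-0.012,"wz":0.14,"gripper":1},
    {"dx":-0.104,"dy":-0.046,"dz":-0.017,"wz":0.2,"gripper":1},
    {"dx":-0.139,"dy":-0.062,"dz":-0.023,"wz":0.27,"gripper":1},
    {"dx":-0.173,"dy":-0.077,"dz":-0.029,"wz":0.34,"gripper":1}
  ]
}}

```text
schema error: expected keys dx, dy, dz, wx, wy, wz, gripper
```

Request:
{"op": "send_rows", "data": {
  "rows": [
    {"dx":-0.038,"dy":-0.003,"dz":-0.006,"wz":0.07,"gripper":1},
    {"dx":-0.076,"dy":-0.006,"dz":-0.012,"wz":0.14,"gripper":1},
    {"dx":-0.113,"dy":-0.009,"dz":-0.017,"wz":0.2,"gripper":1},
    {"dx":-0.151,"dy":-0.012,"dz":-0.023,"wz":0.27,"gripper":1},
    {"dx":-0.189,"dy":-0.015,"dz":-0.029,"wz":0.34,"gripper":1}
  ]
}}

```text
schema error: expected keys dx, dy, dz, wx, wy, wz, gripper
```

Request:
{"op": "send_rows", "data": {
  "rows": [
    {"dx":-0.04,"dy":0.01,"dz":-0.006,"wz":0.07,"gripper":1},
    {"dx":-0.08,"dy":0.021,"dz":-0.012,"wz":0.14,"gripper":1},
    {"dx":-0.12,"dy":0.032,"dz":-0.017,"wz":0.2,"gripper":1},
    {"dx":-0.155,"dy":0.041,"dz":-0.023,"wz":0.27,"gripper":1},
    {"dx":-0.183,"dy":0.049,"dz":-0.029,"wz":0.34,"gripper":1}
  ]
}}

```text
schema error: expected keys dx, dy, dz, wx, wy, wz, gripper
```

Run:
```python
from h import *
stat()
c=grab("wrist"); np.savez("wrist.npz",**{k:c[k] for k in("pixels","depth","K","extrinsics")})
cv2.imwrite("pics/w1.png",cv2.cvtColor(c["pixels"],cv2.COLOR_RGB2BGR)); print(np.round(c["extrinsics"],3).tolist(),c["K"][0,0]); stat()
plan(.528,-.278,.2,-78.3,2)
```

```text
t 0.1 p [0.1812 0.6236 0.185 ] yaw 73.8 F [-1.23 -0.58  0.49] w 0.0868 g 0.0
[[0.279, -0.931, -0.234, 0.118], [0.96, 0.27, 0.07, 0.643], [-0.002, -0.245, 0.97, 0.384], [0.0, 0.0, 0.0, 1.0]] 327.89196113985173
t 0.15 p [0.1813 0.6237 0.1851] yaw 73.79 F [ 0.18 -0.09  0.12] w 0.0871 g 0.0
[-0.2923 -0.3846 -0.0074] wz 1.3273
[-0.4437  0.1909 -0.0074] wz 1.3273
```

View pics/w1.png

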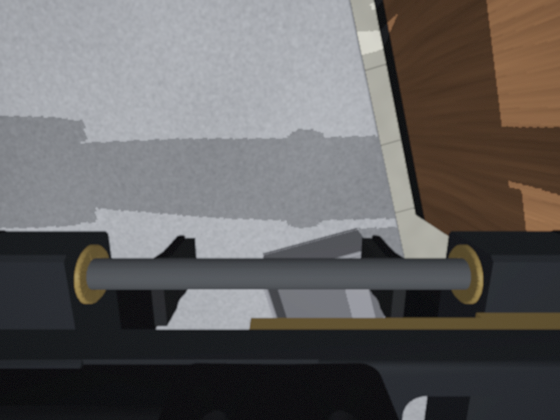

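The wrist camera sees only the bench and the grey bin, with the fingers below row 230. The rows need all seven keys, so I'll resend them, now aiming at y = -0.10 to centre the wrist view on the tray.

```bash
python3 -c "
from h import *
plan(.565,-.10,.30,-4,4)"
```

```text
[-0.1426 -0.147  -0.0287] wz 0.3394
[-0.1834 -0.0911 -0.0287] wz 0.3394
[-0.2033 -0.0248 -0.0287] wz 0.3394
[-0.1999  0.0443 -0.0287] wz 0.3394
```

Request:
{"op": "send_rows", "data": {
  "rows": [
    {"dx":-0.02,"dy":-0.02,"dz":-0.005,"wx":0,"wy":0,"wz":0.06,"gripper":1},
    {"dx":-0.05,"dy":-0.05,"dz":-0.011,"wx":0,"wy":0,"wz":0.12,"gripper":1},
    {"dx":-0.08,"dy":-0.08,"dz":-0.017,"wx":0,"wy":0,"wz":0.2,"gripper":1},
    {"dx":-0.11,"dy":-0.11,"dz":-0.023,"wx":0,"wy":0,"wz":0.27,"gripper":1},
    {"dx":-0.138,"dy":-0.138,"dz":-0.029,"wx":0,"wy":0,"wz":0.34,"gripper":1}
  ]
}}

```text
time: 0.57
tool_pos: [0.275, 0.4528, 0.2145]
ee_rot: [-0.967, -2.989, 0.001]
wrist_force: [0.8, -0.2, -0.8]
grip_width: 0.087
grasp_force: 0.0
```

Request:
{"op": "send_rows", "data": {
  "rows": [
    {"dx":-0.037,"dy":-0.018,"dz":-0.006,"wx":0,"wy":0,"wz":0.07,"gripper":1},
    {"dx":-0.073,"dy":-0.036,"dz":-0.012,"wx":0,"wy":0,"wz":0.14,"gripper":1},
    {"dx":-0.11,"dy":-0.055,"dz":-0.017,"wx":0,"wy":0,"wz":0.2,"gripper":1},
    {"dx":-0.147,"dy":-0.073,"dz":-0.023,"wx":0,"wy":0,"wz":0.27,"gripper":1},
    {"dx":-0.183,"dy":-0.091,"dz":-0.029,"wx":0,"wy":0,"wz":0.34,"gripper":1}
  ]
}}

```text
time: 0.98
tool_pos: [0.3705, 0.272, 0.2438]
ee_rot: [-1.459, -2.782, -0.0]
wrist_force: [0.9, -0.5, 0.3]
grip_width: 0.0871
grasp_force: 0.0
```

Request:
{"op": "send_rows", "data": {
  "rows": [
    {"dx":-0.04,"dy":-0.005,"dz":-0.006,"wx":0,"wy":0,"wz":0.07,"gripper":1},
    {"dx":-0.08,"dy":-0.01,"dz":-0.012,"wx":0,"wy":0,"wz":0.14,"gripper":1},
    {"dx":-0.12,"dy":-0.015,"dz":-0.017,"wx":0,"wy":0,"wz":0.2,"gripper":1},
    {"dx":-0.16,"dy":-0.02,"dz":-0.023,"wx":0,"wy":0,"wz":0.27,"gripper":1},
    {"dx":-0.2,"dy":-0.025,"dz":-0.029,"wx":0,"wy":0,"wz":0.34,"gripper":1}
  ]
}}

```text
time: 1.4
tool_pos: [0.4641, 0.0937, 0.273]
ee_rot: [-1.909, -2.495, -0.001]
wrist_force: [0.7, 0.6, -0.0]
grip_width: 0.0872
grasp_force: 0.0
```

Request:
{"op": "send_rows", "data": {
  "rows": [
    {"dx":-0.04,"dy":0.009,"dz":-0.006,"wx":0,"wy":0,"wz":0.07,"gripper":1},
    {"dx":-0.08,"dy":0.018,"dz":-0.012,"wx":0,"wy":0,"wz":0.14,"gripper":1},
    {"dx":-0.12,"dy":0.027,"dz":-0.017,"wx":0,"wy":0,"wz":0.2,"gripper":1},
    {"dx":-0.16,"dy":0.036,"dz":-0.023,"wx":0,"wy":0,"wz":0.27,"gripper":1},
    {"dx":-0.2,"dy":0.044,"dz":-0.029,"wx":0,"wy":0,"wz":0.34,"gripper":1}
  ]
}}

```text
time: 1.82
tool_pos: [0.5597, -0.0871, 0.302]
ee_rot: [2.303, 2.137, 0.001]
wrist_force: [0.9, -0.3, -0.1]
grip_width: 0.0873
grasp_force: 0.0
```

Run:
```python
from h import *
stat()
c=grab("wrist"); np.savez("wrist.npz",**{k:c[k] for k in("pixels","depth","K","extrinsics")})
cv2.imwrite("pics/w2.png",cv2.cvtColor(c["pixels"],cv2.COLOR_RGB2BGR)); stat()
plan(.528,-.278,.2,-78.3,2)
```

```text
t 1.82 p [ 0.5597 -0.0871  0.302 ] yaw -4.28 F [ 0.86 -0.31 -0.07] w 0.0873 g 0.0
t 1.87 p [ 0.5618 -0.097   0.3025] yaw -5.07 F [-0.   -5.41  1.75] w 0.0871 g 0.0
[-0.0916 -0.0088  0.0512] wz 0.639
[-0.0788  0.0476  0.0512] wz 0.639
```

View pics/w2.png

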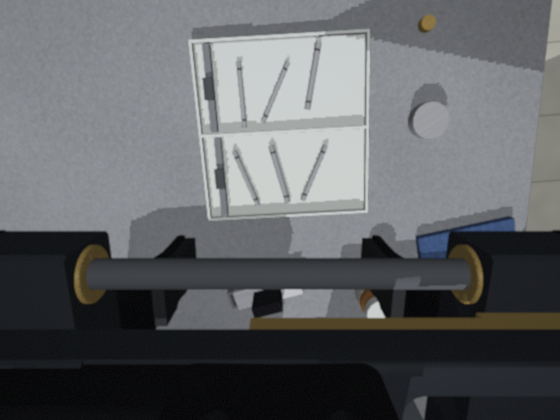

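The wrist view shows the whole tray, with outer corners near (191,41), (369,31), (367,214) and (209,219). The followers are at the left, robot-side end, and there are three tubes per bay about 0-25° off the tray's y.

```bash
cat > m2.py <<'E'
from h import *
c=dict(np.load("wrist.npz")); hsv=cv2.cvtColor(c["pixels"],cv2.COLOR_RGB2HSV); K=c["K"];E=c["extrinsics"]
print("bench patch",hsv[300:310,150:160].mean((0,1)), "tray",hsv[80:90,340:350].mean((0,1)),hsv[150:160,120:130].mean((0,1)))
def cast(uv,z):
    d=np.c_[(uv[:,0]-K[0,2])/K[0,0],-(uv[:,1]-K[1,2])/K[1,1],-np.ones(len(uv))]@E[:3,:3].T
    return E[:3,3]+d*((z-E[2,3])/d[:,2])[:,None]
W=world(c)
m=((hsv[...,2]>185)|((W[...,2]>.01)&(hsv[...,2]>140))).astype(np.uint8); m[:,:185]=0; m[:,378:]=0; m[:25]=0; m[226:]=0
m=cv2.morphologyEx(m,cv2.MORPH_OPEN,np.ones((2,2)))
cs,_=cv2.findContours(m,0,2); k=cv2.convexHull(max(cs,key=cv2.contourArea)).reshape(-1,2)
p=cast(k.astype(float),.015)[:,:2].astype(np.float32); r=cv2.minAreaRect(p); print(r, cv2.approxPolyDP(k,6,True).reshape(-1,2).tolist(), cast(cv2.approxPolyDP(k,6,True).reshape(-1,2).astype(float),.015)[:,:2].round(4).tolist())
print("manual", cast(np.array([[190.,40],[370,30],[368,215],[208.,220]]),.015)[:,:2].round(4).tolist())
E
python3 m2.py
```

```text
bench patch [105.26  33.85  26.42] tray [ 87.36   5.71 206.82] [109.38  13.64 146.69]
((0.57403165102005, -0.030910983681678772), (0.2561069130897522, 0.24606510996818542), 88.83860778808594) [[369, 30], [368, 213], [210, 221], [190, 41]] [[0.6969, 0.0946], [0.6934, -0.1607], [0.4501, -0.1551], [0.4549, 0.0991]]
manual [[0.4551, 0.1003], [0.6982, 0.0945], [0.6934, -0.1639], [0.4472, -0.1533]]
```

```bash
python3 -c "
from h import *
stat(); plan(.528,-.2785,.2,-78.5,3)"
```

```text
t 1.87 p [ 0.5618 -0.097   0.3025] yaw -5.07 F [-0.   -5.41  1.75] w 0.0871 g 0.0
[-0.0612 -0.0059  0.0342] wz 0.4272
[-0.0582  0.02    0.0342] wz 0.4272
[-0.0446  0.0423  0.0342] wz 0.4272
```

Request:
{"op": "send_rows", "data": {
  "rows": [
    {"dx":-0.01,"dy":-0.001,"dz":0.006,"wx":0,"wy":0,"wz":0.09,"gripper":1},
    {"dx":-0.022,"dy":-0.002,"dz":0.013,"wx":0,"wy":0,"wz":0.17,"gripper":0.55},
    {"dx":-0.035,"dy":-0.003,"dz":0.02,"wx":0,"wy":0,"wz":0.26,"gripper":0.55},
    {"dx":-0.048,"dy":-0.005,"dz":0.027,"wx":0,"wy":0,"wz":0.34,"gripper":0.55},
    {"dx":-0.061,"dy":-0.006,"dz":0.034,"wx":0,"wy":0,"wz":0.427,"gripper":0.55}
  ]
}}

```text
time: 2.28
tool_pos: [0.5483, -0.1462, 0.267]
ee_rot: [-2.704, -1.599, 0.001]
wrist_force: [0.6, -0.3, 0.4]
grip_width: 0.0679
grasp_force: 0.0
```

Request:
{"op": "send_rows", "data": {
  "rows": [
    {"dx":-0.012,"dy":0.004,"dz":0.007,"wx":0,"wy":0,"wz":0.09,"gripper":0.55},
    {"dx":-0.023,"dy":0.008,"dz":0.014,"wx":0,"wy":0,"wz":0.17,"gripper":0.55},
    {"dx":-0.035,"dy":0.012,"dz":0.02,"wx":0,"wy":0,"wz":0.26,"gripper":0.55},
    {"dx":-0.047,"dy":0.016,"dz":0.027,"wx":0,"wy":0,"wz":0.34,"gripper":0.55},
    {"dx":-0.058,"dy":0.02,"dz":0.034,"wx":0,"wy":0,"wz":0.427,"gripper":0.55}
  ]
}}

```text
time: 2.7
tool_pos: [0.5382, -0.2068, 0.2331]
ee_rot: [-2.981, -0.99, 0.0]
wrist_force: [1.2, -0.0, -0.4]
grip_width: 0.0487
grasp_force: 0.0
```

Request:
{"op": "send_rows", "data": {
  "rows": [
    {"dx":-0.01,"dy":0.009,"dz":0.007,"wx":0,"wy":0,"wz":0.09,"gripper":0.55},
    {"dx":-0.02,"dy":0.019,"dz":0.015,"wx":0,"wy":0,"wz":0.18,"gripper":0.55},
    {"dx":-0.03,"dy":0.03,"dz":0.024,"wx":0,"wy":0,"wz":0.28,"gripper":0.55},
    {"dx":-0.04,"dy":0.038,"dz":0.03,"wx":0,"wy":0,"wz":0.37,"gripper":0.55},
    {"dx":-0.045,"dy":0.042,"dz":0.034,"wx":0,"wy":0,"wz":0.427,"gripper":0.55}
  ]
}}

```text
time: 3.12
tool_pos: [0.5265, -0.2685, 0.1986]
ee_rot: [3.124, 0.332, -0.003]
wrist_force: [-0.6, -0.4, -0.2]
grip_width: 0.048
grasp_force: 0.0
```

Run:
```python
from h import *
stat()
c=grab("scene");c=grab("wrist"); np.savez("wrist2.npz",**{k:c[k] for k in("pixels","depth","K","extrinsics")})
cv2.imwrite("pics/w3.png",cv2.cvtColor(c["pixels"],cv2.COLOR_RGB2BGR)); stat()
plan(.528,-.2785,.036,-78.5,1)
```

```text
t 3.12 p [ 0.5265 -0.2685  0.1986] yaw -77.87 F [-0.64 -0.41 -0.16] w 0.048 g 0.0
t 3.22 p [ 0.5264 -0.268   0.1987] yaw -77.67 F [ 0.34 -0.31 -0.55] w 0.0478 g 0.0
[-0.0007  0.0105  0.1627] wz 0.0144
```

View pics/w3.png

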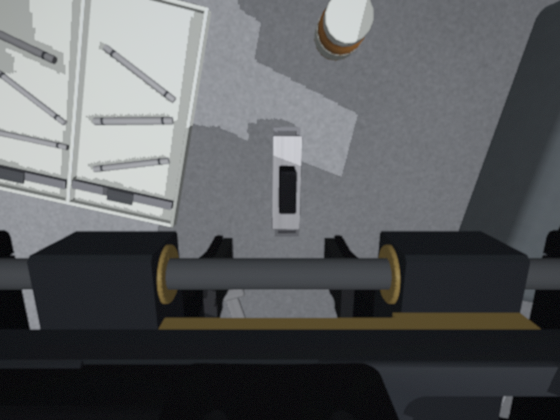

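The wrist view shows the rake standing in its caddy, handle at (288,190) and head spanning rows 137-228, parallel to the tool's x. The jar is clear of it at (345,25). I'll measure the handle once more.

Run:
```python
from h import *
c=dict(np.load("wrist2.npz")); W=world(c); z=W[...,2]
m=np.zeros(z.shape,bool); m[120:232,255:320]=1
for lo,hi in((.068,.09),(.02,.034)):
    q=m&(z>lo)&(z<hi); p=W[q]; print(len(p),p.mean(0).round(4),cv2.minAreaRect(p[:,:2].astype(np.float32)))
plan(.528,-.2785,.036,-78.5,1)
```

```text
779 [ 0.5302 -0.2777  0.076 ] ((0.5291571021080017, -0.2781085968017578), (0.04389549419283867, 0.017952071502804756), 11.204249382019043)
1751 [ 0.5351 -0.2763  0.0262] ((0.5290167331695557, -0.2785659432411194), (0.10843314975500107, 0.0316833034157753), 11.73639965057373)
[-0.0007  0.0105  0.1627] wz 0.0144
```

Request:
{"op": "send_rows", "data": {
  "rows": [
    {"dx":0,"dy":0.005,"dz":0.03,"wx":0,"wy":0,"wz":0.016,"gripper":0.55},
    {"dx":0,"dy":0.0105,"dz":0.065,"wx":0,"wy":0,"wz":0.016,"gripper":0.55},
    {"dx":0,"dy":0.0105,"dz":0.105,"wx":0,"wy":0,"wz":0.016,"gripper":0.55},
    {"dx":0,"dy":0.0105,"dz":0.14,"wx":0,"wy":0,"wz":0.016,"gripper":0.55},
    {"dx":0,"dy":0.0105,"dz":0.162,"wx":0,"wy":0,"wz":0.016,"gripper":0.55}
  ]
}}

```text
time: 3.63
tool_pos: [0.5288, -0.2747, 0.034]
ee_rot: [-3.122, -0.322, 0.006]
wrist_force: [-0.5, 1.2, 0.4]
grip_width: 0.0478
grasp_force: 0.0
```

Request:
{"op": "send_rows", "data": {
  "rows": [
    {"dx":0,"dy":0,"dz":0,"wx":0,"wy":0,"wz":0,"gripper":0.4},
    {"dx":0,"dy":0,"dz":0,"wx":0,"wy":0,"wz":0,"gripper":0.3},
    {"dx":0,"dy":0,"dz":0,"wx":0,"wy":0,"wz":0,"gripper":0.1},
    {"dx":0,"dy":0,"dz":0,"wx":0,"wy":0,"wz":0,"gripper":0.1},
    {"dx":0,"dy":0,"dz":0,"wx":0,"wy":0,"wz":0,"gripper":0}
  ],
  "grip_force": 45
}}

```text
time: 4.05
tool_pos: [0.5318, -0.2778, 0.0398]
ee_rot: [3.124, 0.317, 0.005]
wrist_force: [-0.9, 0.0, 0.7]
grip_width: 0.0224
grasp_force: 0.0
```

```bash
python3 -c "
from h import *
stat()"
```

```text
t 4.05 p [ 0.5318 -0.2778  0.0398] yaw -78.4 F [-0.9   0.04  0.66] w 0.0224 g 0.0
```

Request:
{"op": "send_rows", "data": {
  "rows": [
    {"dx":0,"dy":0,"dz":0,"wx":0,"wy":0,"wz":0,"gripper":0},
    {"dx":0,"dy":0,"dz":0,"wx":0,"wy":0,"wz":0,"gripper":0},
    {"dx":0,"dy":0,"dz":0,"wx":0,"wy":0,"wz":0,"gripper":0}
  ]
}}

```text
time: 4.3
tool_pos: [0.5318, -0.2778, 0.0399]
ee_rot: [3.125, 0.317, 0.006]
wrist_force: [-0.1, 1.3, 6.8]
grip_width: 0.0038
grasp_force: 3.4
```

Request:
{"op": "send_rows", "data": {
  "rows": [
    {"dx":0,"dy":0,"dz":-0.01,"wx":0,"wy":0,"wz":0,"gripper":0},
    {"dx":0,"dy":0,"dz":-0.03,"wx":0,"wy":0,"wz":0,"gripper":0},
    {"dx":0,"dy":0,"dz":-0.055,"wx":0,"wy":0,"wz":0,"gripper":0},
    {"dx":0,"dy":0,"dz":-0.075,"wx":0,"wy":0,"wz":0,"gripper":0},
    {"dx":0,"dy":0,"dz":-0.08,"wx":0,"wy":0,"wz":0,"gripper":0}
  ]
}}

```text
time: 4.72
tool_pos: [0.5322, -0.2788, 0.122]
ee_rot: [3.123, 0.316, 0.009]
wrist_force: [1.0, -0.4, 0.1]
grip_width: 0.0006
grasp_force: 0.0
```

Request:
{"op": "send_rows", "data": {
  "rows": [
    {"dx":0,"dy":0,"dz":0,"wx":0,"wy":0,"wz":0,"gripper":0},
    {"dx":0,"dy":0,"dz":0,"wx":0,"wy":0,"wz":0,"gripper":0},
    {"dx":0,"dy":0,"dz":0,"wx":0,"wy":0,"wz":0,"gripper":0}
  ]
}}

```text
time: 4.97
tool_pos: [0.5295, -0.2766, 0.1165]
ee_rot: [-3.124, -0.317, 0.002]
wrist_force: [0.1, -0.6, 0.0]
grip_width: 0.0006
grasp_force: 0.0
```

Run:
```python
from h import *
stat()
c=grab("scene"); W=world(c); z=W[...,2]; stat()
# find rake: points near tool
p,f=pose(); q=(np.hypot(W[...,0]-p[0],W[...,1]-p[1])<.08)&(z>.04)&(z<.3)
hsv=cv2.cvtColor(c["pixels"],cv2.COLOR_RGB2HSV); v,u=np.nonzero(q); print(u.min(),u.max(),v.min(),v.max(),z[q].min())
im=c["pixels"][max(v.max()-130,0):v.max()+40,max(u.min()-40,0):u.max()+40]
cv2.imwrite("pics/s4.png",cv2.cvtColor(cv2.resize(im,None,fx=3,fy=3)[:600,:800],cv2.COLOR_RGB2BGR))
# target above left bay far end: tray x=.104
plan(.5663+.104,.0323-.0021,.16,-1.16,4)
```

```text
t 4.97 p [ 0.5295 -0.2766  0.1165] yaw -78.42 F [ 0.14 -0.61  0.  ] w 0.0006 g 0.0
t 5.02 p [ 0.5294 -0.2766  0.1164] yaw -78.43 F [-0.7  -1.15 -0.52] w 0.0004 g 0.0
143 218 163 277 0.04027170588464779
[ 0.0499 -0.0681 -0.0109] wz -0.3372
[ 0.0696 -0.0477 -0.0109] wz -0.3372
[ 0.0815 -0.022  -0.0109] wz -0.3372
[ 0.0842  0.0062 -0.0109] wz -0.3372
```

View pics/s4.png

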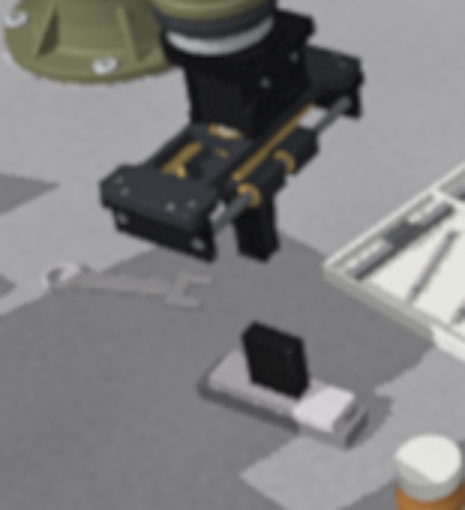

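The gripper shut on nothing: the crop shows the rake still in its caddy, handle at about (275,355) in the crop, with the closed fingers at (258,255). I'll check where the fingers are relative to the rake by depth.

Run:
```python
from h import *
stat()
for n in("scene","side"):
    c=grab(n); W=world(c); x,y,z=W[...,0],W[...,1],W[...,2]; ok=c["depth"]>0
    near=ok&(np.hypot(x-.529,y+.277)<.12)
    f=near&(z>.105)&(z<.14); p=W[f]; print(n,"finger",len(p),p[:,2].min().round(4) if len(p) else 0,p.min(0).round(3),p.max(0).round(3),p.mean(0).round(4))
    h=near&(z>.066)&(z<.085); p=W[h]; print("handle",len(p),p.mean(0).round(4),cv2.minAreaRect(p[:,:2].astype(np.float32)))
    h=near&(z>.02)&(z<.034); p=W[h]; print("head",len(p),cv2.minAreaRect(p[:,:2].astype(np.float32)))
    m=((near&(z>.02)&(z<.2))*255).astype(np.uint8); print(np.histogram(W[near&(z>.02)][:,2],bins=np.arange(.02,.2,.01))[0])
```

```text
t 5.02 p [ 0.5294 -0.2766  0.1164] yaw -78.43 F [-0.7  -1.15 -0.52] w 0.0004 g 0.0Traceback (most recent call last):
  File "<stdin>", line 6, in <module>
    return umr_minimum(a, axis, None, out, keepdims, initial, where)
ValueError: zero-size array to reduction operation minimum which has no identity
```

Run:
```python
from h import *
c=grab("scene"); W=world(c)
for u,v in((189,226),(189,231),(189,233),(188,220),(150,220),(195,256),(195,262),(198,272)): print(u,v,W[v,u].round(4),c["depth"][v,u])
c=grab("side"); W=world(c); x,y,z=W[...,0],W[...,1],W[...,2]
p=W[(np.hypot(x-.529,y+.277)<.12)&(z>.085)&(z<.25)]; print(len(p), p.min(0) if len(p) else 0)
cv2.imwrite("pics/side5.png",cv2.cvtColor(cv2.resize(c["pixels"][100:380,220:500],None,fx=2,fy=2),cv2.COLOR_RGB2BGR))
c=grab("wrist"); W=world(c); 
m=W[120:232,240:330]; p=m[(m[...,2]>.066)&(m[...,2]<.09)]; print(len(p),cv2.minAreaRect(p[:,:2].astype(np.float32)) if len(p)>3 else 0)
```

```text
189 226 [ 0.5412 -0.285   0.179 ] 1.0574433
189 231 [ 0.5382 -0.2849  0.1643] 1.067973
189 233 [ 0.5359 -0.284   0.1572] 1.0740494
188 220 [ 0.542  -0.2854  0.1951] 1.0470135
150 220 [ 0.5411 -0.3687  0.2491] 0.9632939
195 256 [ 4.562e-01 -2.183e-01  1.000e-04] 1.2500347
195 262 [ 0.5387 -0.2839  0.0779] 1.1209669
198 272 [ 0.541  -0.2824  0.0486] 1.138553
2065 [ 0.4752648  -0.37402488  0.15177167]
1069 ((0.5343901515007019, -0.2766580879688263), (0.0335719957947731, 0.017743058502674103), 11.728675842285156)
```

View pics/side5.png

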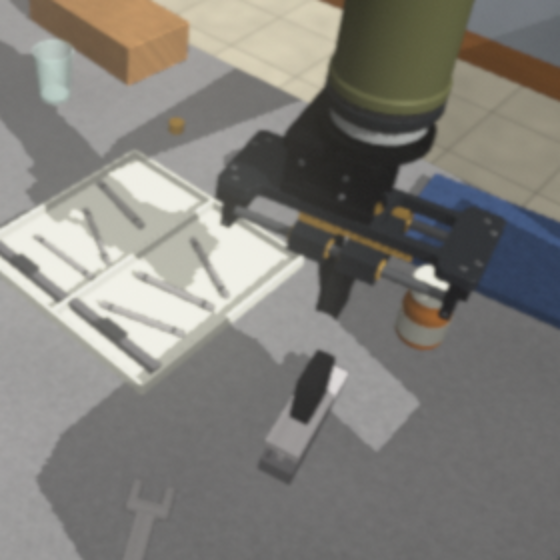

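The side and scene depths put the fingertips at z≈0.152 while the reported TCP is 0.1165, so the real tips sit about 35 mm higher and the fingers closed just above the handle. I'll reopen and measure that offset with the gripper open.

Request:
{"op": "send_rows", "data": {
  "rows": [
    {"dx":0,"dy":0,"dz":0,"wx":0,"wy":0,"wz":0,"gripper":0.55},
    {"dx":0,"dy":0,"dz":0,"wx":0,"wy":0,"wz":0,"gripper":0.55},
    {"dx":0,"dy":0,"dz":0,"wx":0,"wy":0,"wz":0,"gripper":0.55},
    {"dx":0,"dy":0,"dz":0,"wx":0,"wy":0,"wz":0,"gripper":0.55},
    {"dx":0,"dy":0,"dz":0,"wx":0,"wy":0,"wz":0,"gripper":0.55}
  ]
}}

```text
time: 5.63
tool_pos: [0.5302, -0.2772, 0.1177]
ee_rot: [-3.126, -0.317, -0.0]
wrist_force: [0.3, -0.8, -0.0]
grip_width: 0.0261
grasp_force: 0.0
```

Run:
```python
from h import *
stat(); P,f=pose()
for n in("scene","side"):
    c=grab(n); W=world(c); x,y,z=W[...,0],W[...,1],W[...,2]
    a=(x-P[0])*np.cos(f)+(y-P[1])*np.sin(f)
    q=(np.hypot(x-P[0],y-P[1])<.09)&(z>.085)&(z<.3); p=W[q]; aa=a[q]
    for s in(-1,1):
        k=p[(s*aa>0)&(s*aa<.06)]; k=k[np.argsort(k[:,2])[:25]]; print(n,s,len(k),k[0].round(4) if len(k) else 0,k.mean(0).round(4) if len(k) else 0)
```

```text
t 5.63 p [ 0.5302 -0.2772  0.1177] yaw -78.44 F [ 0.27 -0.78 -0.04] w 0.0261 g 0.0
scene -1 25 [ 0.5334 -0.2569  0.1538] [ 0.5288 -0.2619  0.1575]
scene 1 25 [ 0.5269 -0.2981  0.1543] [ 0.5357 -0.2966  0.1584]
side -1 25 [ 0.5161 -0.2581  0.1538] [ 0.5206 -0.2602  0.1572]
side 1 25 [ 0.5254 -0.2988  0.1529] [ 0.5273 -0.2978  0.1571]
```

Request:
{"op": "send_rows", "data": {
  "rows": [
    {"dx":0,"dy":0,"dz":0.015,"wx":0,"wy":0,"wz":0,"gripper":0.55},
    {"dx":0,"dy":0,"dz":0.035,"wx":0,"wy":0,"wz":0,"gripper":0.55},
    {"dx":0,"dy":0,"dz":0.06,"wx":0,"wy":0,"wz":0,"gripper":0.55},
    {"dx":0,"dy":0,"dz":0.08,"wx":0,"wy":0,"wz":0,"gripper":0.55},
    {"dx":0,"dy":0,"dz":0.09,"wx":0,"wy":0,"wz":0,"gripper":0.55}
  ]
}}

```text
time: 6.15
tool_pos: [0.5287, -0.2762, 0.0251]
ee_rot: [-3.124, -0.317, 0.005]
wrist_force: [-0.9, 0.9, -1.1]
grip_width: 0.0474
grasp_force: 0.0
```

Request:
{"op": "send_rows", "data": {
  "rows": [
    {"dx":0,"dy":0,"dz":0.005,"wx":0,"wy":0,"wz":0,"gripper":0.55},
    {"dx":0,"dy":0,"dz":0.013,"wx":0,"wy":0,"wz":0,"gripper":0.55},
    {"dx":0,"dy":0,"dz":0.02,"wx":0,"wy":0,"wz":0,"gripper":0.55},
    {"dx":0,"dy":0,"dz":0.025,"wx":0,"wy":0,"wz":0,"gripper":0.55},
    {"dx":0,"dy":0,"dz":0.026,"wx":0,"wy":0,"wz":0,"gripper":0.55}
  ]
}}

```text
time: 6.57
tool_pos: [0.5301, -0.2771, 0.0012]
ee_rot: [-3.125, -0.316, 0.0]
wrist_force: [-0.4, 0.8, 0.3]
grip_width: 0.0483
grasp_force: 0.0
```

Request:
{"op": "send_rows", "data": {
  "rows": [
    {"dx":0,"dy":0,"dz":0,"wx":0,"wy":0,"wz":0,"gripper":0.1},
    {"dx":0,"dy":0,"dz":0,"wx":0,"wy":0,"wz":0,"gripper":0.1},
    {"dx":0,"dy":0,"dz":0,"wx":0,"wy":0,"wz":0,"gripper":0.1},
    {"dx":0,"dy":0,"dz":0,"wx":0,"wy":0,"wz":0,"gripper":0.1},
    {"dx":0,"dy":0,"dz":0,"wx":0,"wy":0,"wz":0,"gripper":0.1}
  ],
  "grip_force": 50
}}

```text
time: 6.98
tool_pos: [0.5304, -0.2773, 0.002]
ee_rot: [3.125, 0.317, 0.001]
wrist_force: [0.4, -0.1, 0.3]
grip_width: 0.0225
grasp_force: 0.0
```

Request:
{"op": "send_rows", "data": {
  "rows": [
    {"dx":0,"dy":0,"dz":0,"wx":0,"wy":0,"wz":0,"gripper":0.1},
    {"dx":0,"dy":0,"dz":0,"wx":0,"wy":0,"wz":0,"gripper":0.1},
    {"dx":0,"dy":0,"dz":0,"wx":0,"wy":0,"wz":0,"gripper":0.1}
  ]
}}

```text
time: 7.23
tool_pos: [0.5304, -0.2773, 0.0019]
ee_rot: [3.125, 0.316, 0.001]
wrist_force: [0.5, -0.5, 0.6]
grip_width: 0.0176
grasp_force: 50.0
```

The rake is gripped: 50 N at 17.6 mm. When the tips rest at 6 mm the reported z is 0.0019, so tips = reported z + 4 mm. Now I'll lift it.

Request:
{"op": "send_rows", "data": {
  "rows": [
    {"dx":0,"dy":0,"dz":-0.01,"wx":0,"wy":0,"wz":0,"gripper":0.1},
    {"dx":0,"dy":0,"dz":-0.03,"wx":0,"wy":0,"wz":0,"gripper":0.1},
    {"dx":0,"dy":0,"dz":-0.055,"wx":0,"wy":0,"wz":0,"gripper":0.1},
    {"dx":0,"dy":0,"dz":-0.08,"wx":0,"wy":0,"wz":0,"gripper":0.1},
    {"dx":0,"dy":0,"dz":-0.09,"wx":0,"wy":0,"wz":0,"gripper":0.1}
  ]
}}

```text
time: 7.65
tool_pos: [0.5316, -0.2784, 0.0952]
ee_rot: [3.124, 0.316, 0.006]
wrist_force: [0.0, -2.0, -1.1]
grip_width: 0.0177
grasp_force: 50.0
```

```bash
python3 -c "
from h import *
stat(); plan(.5663+.104,.0323-.0021+.0015,.085,-1.16,4)"
```

```text
t 7.65 p [ 0.5316 -0.2784  0.0952] yaw -78.46 F [ 0.01 -2.03 -1.06] w 0.0177 g 50.0
[ 0.0495 -0.069   0.0026] wz -0.3373
[ 0.0695 -0.0488  0.0026] wz -0.3373
[ 0.0818 -0.023   0.0026] wz -0.3373
[0.0848 0.0054 0.0026] wz -0.3373
```

Request:
{"op": "send_rows", "data": {
  "rows": [
    {"dx":0.006,"dy":-0.009,"dz":0,"wx":0,"wy":0,"wz":-0.05,"gripper":0.1},
    {"dx":0.016,"dy":-0.023,"dz":0,"wx":0,"wy":0,"wz":-0.12,"gripper":0.1},
    {"dx":0.027,"dy":-0.038,"dz":0,"wx":0,"wy":0,"wz":-0.19,"gripper":0.1},
    {"dx":0.038,"dy":-0.053,"dz":0.002,"wx":0,"wy":0,"wz":-0.26,"gripper":0.1},
    {"dx":0.05,"dy":-0.069,"dz":0.003,"wx":0,"wy":0,"wz":-0.337,"gripper":0.1}
  ]
}}

```text
time: 8.07
tool_pos: [0.5649, -0.1989, 0.0882]
ee_rot: [-3.026, -0.84, 0.001]
wrist_force: [0.7, 0.1, -3.0]
grip_width: 0.0178
grasp_force: 50.0
```

Request:
{"op": "send_rows", "data": {
  "rows": [
    {"dx":0.014,"dy":-0.01,"dz":0,"wx":0,"wy":0,"wz":-0.07,"gripper":0.1},
    {"dx":0.028,"dy":-0.02,"dz":0,"wx":0,"wy":0,"wz":-0.14,"gripper":0.1},
    {"dx":0.042,"dy":-0.029,"dz":0,"wx":0,"wy":0,"wz":-0.2,"gripper":0.1},
    {"dx":0.056,"dy":-0.039,"dz":0.002,"wx":0,"wy":0,"wz":-0.27,"gripper":0.1},
    {"dx":0.07,"dy":-0.049,"dz":0.003,"wx":0,"wy":0,"wz":-0.337,"gripper":0.1}
  ]
}}

```text
time: 8.48
tool_pos: [0.5999, -0.1207, 0.085]
ee_rot: [-2.842, -1.337, 0.001]
wrist_force: [-0.8, 0.0, -2.2]
grip_width: 0.0178
grasp_force: 50.0
```

Request:
{"op": "send_rows", "data": {
  "rows": [
    {"dx":0.016,"dy":-0.005,"dz":0,"wx":0,"wy":0,"wz":-0.07,"gripper":0.1},
    {"dx":0.032,"dy":-0.009,"dz":0,"wx":0,"wy":0,"wz":-0.14,"gripper":0.1},
    {"dx":0.049,"dy":-0.014,"dz":0,"wx":0,"wy":0,"wz":-0.2,"gripper":0.1},
    {"dx":0.065,"dy":-0.018,"dz":0.002,"wx":0,"wy":0,"wz":-0.27,"gripper":0.1},
    {"dx":0.082,"dy":-0.023,"dz":0.003,"wx":0,"wy":0,"wz":-0.337,"gripper":0.1}
  ]
}}

```text
time: 8.9
tool_pos: [0.6348, -0.0434, 0.082]
ee_rot: [-2.578, -1.794, 0.002]
wrist_force: [-0.4, -0.8, -2.1]
grip_width: 0.0176
grasp_force: 50.0
```

Request:
{"op": "send_rows", "data": {
  "rows": [
    {"dx":0.02,"dy":0.001,"dz":0,"wx":0,"wy":0,"wz":-0.07,"gripper":0.1},
    {"dx":0.042,"dy":0.002,"dz":0,"wx":0,"wy":0,"wz":-0.16,"gripper":0.1},
    {"dx":0.063,"dy":0.003,"dz":0,"wx":0,"wy":0,"wz":-0.24,"gripper":0.1},
    {"dx":0.078,"dy":0.004,"dz":0.002,"wx":0,"wy":0,"wz":-0.3,"gripper":0.1},
    {"dx":0.085,"dy":0.005,"dz":0.003,"wx":0,"wy":0,"wz":-0.337,"gripper":0.1}
  ]
}}

```text
time: 9.32
tool_pos: [0.6696, 0.0379, 0.0786]
ee_rot: [-2.236, -2.204, -0.001]
wrist_force: [0.4, 0.3, -1.8]
grip_width: 0.0178
grasp_force: 50.0
```

Request:
{"op": "send_rows", "data": {
  "rows": [
    {"dx":0,"dy":0,"dz":0,"wx":0,"wy":0,"wz":0,"gripper":0.1},
    {"dx":0,"dy":0,"dz":0,"wx":0,"wy":0,"wz":0,"gripper":0.1},
    {"dx":0,"dy":0,"dz":0,"wx":0,"wy":0,"wz":0,"gripper":0.1}
  ]
}}

```text
time: 9.57
tool_pos: [0.669, 0.0324, 0.0794]
ee_rot: [2.247, 2.195, -0.002]
wrist_force: [0.0, -0.7, -2.0]
grip_width: 0.0177
grasp_force: 50.0
```

Run:
```python
from h import *
stat(); P,f=pose()
for n in("scene","side"):
    c=grab(n); W=world(c); x,y,z=W[...,0],W[...,1],W[...,2]
    q=(np.hypot(x-P[0],y-P[1])<.075)&(z>P[2]+.006)&(z<P[2]+.03); p=W[q]; print(n,len(p),p[:,2].min().round(4) if len(p) else 0, cv2.minAreaRect(p[:,:2].astype(np.float32)) if len(p) else 0)
c=grab("wrist");cv2.imwrite("pics/w6.png",cv2.cvtColor(c["pixels"],cv2.COLOR_RGB2BGR))
plan(.5663+.104,.0323-.0021+.0015,.03,-1.16,1)
```

```text
t 9.57 p [0.669  0.0324 0.0794] yaw -1.34 F [ 0.01 -0.68 -2.01] w 0.0177 g 50.0
scene 357 0.0863 ((0.6682220101356506, 0.029748935252428055), (0.11139828711748123, 0.0360601581633091), 89.5022964477539)
side 463 0.0857 ((0.6690480709075928, 0.03026551939547062), (0.10841432213783264, 0.03413517773151398), 89.1521224975586)
[-0.0009  0.001   0.0499] wz -0.0029
```

View pics/w6.png

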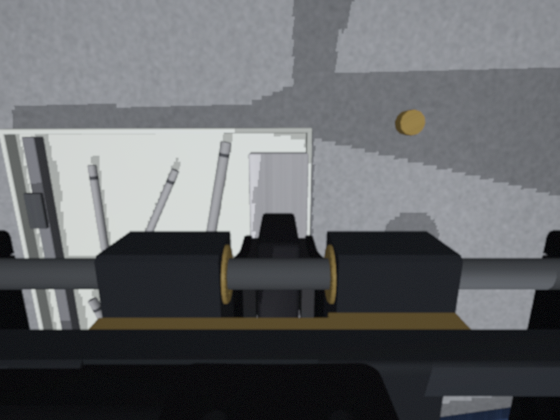

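The wrist view shows the rake head at columns 249-308, between the tubes and the far wall of the left bay, and centred in the bay. I'll lower it.

Request:
{"op": "send_rows", "data": {
  "rows": [
    {"dx":0,"dy":0.001,"dz":0.01,"wx":0,"wy":0,"wz":0,"gripper":0.1},
    {"dx":0,"dy":0.001,"dz":0.025,"wx":0,"wy":0,"wz":0,"gripper":0.1},
    {"dx":0,"dy":0.001,"dz":0.04,"wx":0,"wy":0,"wz":0,"gripper":0.1},
    {"dx":0,"dy":0.001,"dz":0.055,"wx":0,"wy":0,"wz":0,"gripper":0.1},
    {"dx":0,"dy":0.001,"dz":0.06,"wx":0,"wy":0,"wz":0,"gripper":0.1}
  ]
}}

```text
time: 10.13
tool_pos: [0.6685, 0.0336, 0.0165]
ee_rot: [-2.243, -2.195, 0.005]
wrist_force: [-1.1, 0.4, -1.8]
grip_width: 0.018
grasp_force: 50.0
```

Request:
{"op": "send_rows", "data": {
  "rows": [
    {"dx":0,"dy":0,"dz":0.004,"wx":0,"wy":0,"wz":0,"gripper":0.1},
    {"dx":0,"dy":0,"dz":0.009,"wx":0,"wy":0,"wz":0,"gripper":0.1},
    {"dx":0,"dy":0,"dz":0.014,"wx":0,"wy":0,"wz":0,"gripper":0.1},
    {"dx":0,"dy":0,"dz":0.017,"wx":0,"wy":0,"wz":0,"gripper":0.1},
    {"dx":0,"dy":0,"dz":0.017,"wx":0,"wy":0,"wz":0,"gripper":0.1}
  ]
}}

```text
time: 10.55
tool_pos: [0.6704, 0.0339, 0.0023]
ee_rot: [-2.244, -2.198, 0.0]
wrist_force: [-0.6, 0.1, -1.7]
grip_width: 0.0177
grasp_force: 50.0
```

```bash
python3 -c "
from h import *
stat(); plan(.5663-.03,.0323+.0006+.0015,.001,-1.16,1)"
```

```text
t 10.55 p [0.6704 0.0339 0.0023] yaw -1.2 F [-0.63  0.11 -1.73] w 0.0177 g 50.0
[-0.0023 -0.134   0.0013] wz -0.0008
```

Request:
{"op": "send_rows", "data": {
  "rows": [
    {"dx":0,"dy":-0.003,"dz":0.001,"wx":0,"wy":0,"wz":0,"gripper":0.1},
    {"dx":0,"dy":-0.007,"dz":0.001,"wx":0,"wy":0,"wz":0,"gripper":0.1},
    {"dx":0,"dy":-0.012,"dz":0.001,"wx":0,"wy":0,"wz":0,"gripper":0.1},
    {"dx":0,"dy":-0.016,"dz":0.001,"wx":0,"wy":0,"wz":0,"gripper":0.1},
    {"dx":-0.001,"dy":-0.02,"dz":0.001,"wx":0,"wy":0,"wz":0,"gripper":0.1}
  ]
}}

```text
time: 10.97
tool_pos: [0.6501, 0.0337, 0.0019]
ee_rot: [-2.244, -2.198, -0.001]
wrist_force: [0.6, -0.3, -1.9]
grip_width: 0.0177
grasp_force: 50.0
```

Request:
{"op": "send_rows", "data": {
  "rows": [
    {"dx":0,"dy":-0.005,"dz":0,"wx":0,"wy":0,"wz":0,"gripper":0.1},
    {"dx":0,"dy":-0.01,"dz":0,"wx":0,"wy":0,"wz":0,"gripper":0.1},
    {"dx":0,"dy":-0.015,"dz":0,"wx":0,"wy":0,"wz":0,"gripper":0.1},
    {"dx":0,"dy":-0.02,"dz":0,"wx":0,"wy":0,"wz":0,"gripper":0.1},
    {"dx":-0.001,"dy":-0.025,"dz":0,"wx":0,"wy":0,"wz":0,"gripper":0.1}
  ]
}}

```text
time: 11.38
tool_pos: [0.625, 0.0332, 0.0017]
ee_rot: [-2.244, -2.198, -0.001]
wrist_force: [-1.0, 0.0, -1.5]
grip_width: 0.018
grasp_force: 50.0
```

Request:
{"op": "send_rows", "data": {
  "rows": [
    {"dx":0,"dy":-0.005,"dz":0,"wx":0,"wy":0,"wz":0,"gripper":0.1},
    {"dx":0,"dy":-0.01,"dz":0,"wx":0,"wy":0,"wz":0,"gripper":0.1},
    {"dx":0,"dy":-0.015,"dz":0,"wx":0,"wy":0,"wz":0,"gripper":0.1},
    {"dx":0,"dy":-0.02,"dz":0,"wx":0,"wy":0,"wz":0,"gripper":0.1},
    {"dx":0,"dy":-0.025,"dz":0,"wx":0,"wy":0,"wz":0,"gripper":0.1}
  ]
}}

```text
time: 11.8
tool_pos: [0.6001, 0.0334, 0.0017]
ee_rot: [-2.244, -2.198, -0.0]
wrist_force: [0.8, 1.4, -2.0]
grip_width: 0.0177
grasp_force: 50.0
```

Request:
{"op": "send_rows", "data": {
  "rows": [
    {"dx":0,"dy":-0.005,"dz":0,"wx":0,"wy":0,"wz":0,"gripper":0.1},
    {"dx":0,"dy":-0.01,"dz":0,"wx":0,"wy":0,"wz":0,"gripper":0.1},
    {"dx":0,"dy":-0.015,"dz":0,"wx":0,"wy":0,"wz":0,"gripper":0.1},
    {"dx":0,"dy":-0.02,"dz":0,"wx":0,"wy":0,"wz":0,"gripper":0.1},
    {"dx":0,"dy":-0.025,"dz":0,"wx":0,"wy":0,"wz":0,"gripper":0.1}
  ]
}}

```text
time: 12.22
tool_pos: [0.5751, 0.0339, 0.0017]
ee_rot: [2.245, 2.198, 0.0]
wrist_force: [-0.2, -1.2, -1.8]
grip_width: 0.0177
grasp_force: 50.0
```

Run:
```python
from h import *
stat(); plan(.5663-.05,.0323+.0010+.0015,.001,-1.16,1)
c=grab("scene"); cv2.imwrite("pics/s7.png",cv2.cvtColor(cv2.resize(c["pixels"][140:320,180:380],None,fx=3,fy=3),cv2.COLOR_RGB2BGR))
```

```text
t 12.22 p [0.5751 0.0339 0.0017] yaw -1.2 F [-0.18 -1.2  -1.8 ] w 0.0177 g 50.0
[-0.0003 -0.0588  0.0007] wz -0.0007
```

View pics/s7.png

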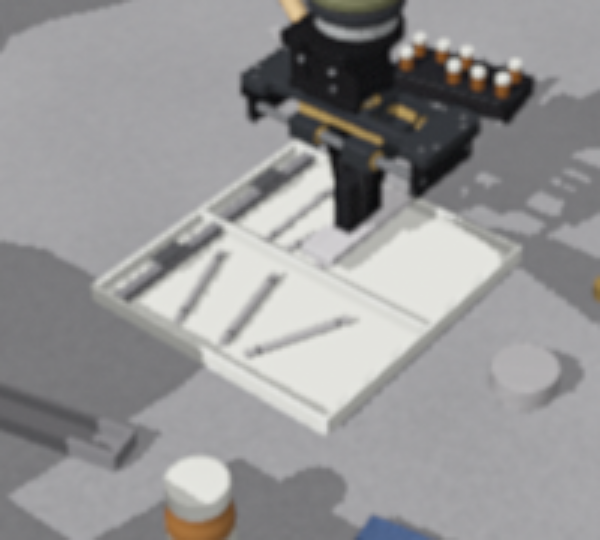

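The crop shows the rake mid-bay at about (335,245). The left bay is clean behind it and the tubes are gathered ahead of it; the right bay is untouched. I'll keep combing.

Request:
{"op": "send_rows", "data": {
  "rows": [
    {"dx":0,"dy":-0.005,"dz":0,"wx":0,"wy":0,"wz":0,"gripper":0.1},
    {"dx":0,"dy":-0.01,"dz":0,"wx":0,"wy":0,"wz":0,"gripper":0.1},
    {"dx":0,"dy":-0.015,"dz":0,"wx":0,"wy":0,"wz":0,"gripper":0.1},
    {"dx":0,"dy":-0.02,"dz":0,"wx":0,"wy":0,"wz":0,"gripper":0.1},
    {"dx":0,"dy":-0.025,"dz":0,"wx":0,"wy":0,"wz":0,"gripper":0.1}
  ]
}}

```text
time: 12.68
tool_pos: [0.5501, 0.0344, 0.0017]
ee_rot: [-2.245, -2.198, -0.0]
wrist_force: [-0.5, 0.5, -2.1]
grip_width: 0.0174
grasp_force: 50.0
```

Request:
{"op": "send_rows", "data": {
  "rows": [
    {"dx":0,"dy":-0.004,"dz":0,"wx":0,"wy":0,"wz":0,"gripper":0.1},
    {"dx":0,"dy":-0.008,"dz":0,"wx":0,"wy":0,"wz":0,"gripper":0.1},
    {"dx":0,"dy":-0.012,"dz":0,"wx":0,"wy":0,"wz":0,"gripper":0.1},
    {"dx":0,"dy":-0.016,"dz":0,"wx":0,"wy":0,"wz":0,"gripper":0.1},
    {"dx":0,"dy":-0.02,"dz":0,"wx":0,"wy":0,"wz":0,"gripper":0.1}
  ]
}}

```text
time: 13.1
tool_pos: [0.5303, 0.0349, 0.0017]
ee_rot: [2.245, 2.198, 0.0]
wrist_force: [-0.4, 0.7, -0.9]
grip_width: 0.0179
grasp_force: 50.0
```

Request:
{"op": "send_rows", "data": {
  "rows": [
    {"dx":0,"dy":-0.002,"dz":0,"wx":0,"wy":0,"wz":0,"gripper":0.1},
    {"dx":0,"dy":-0.004,"dz":0,"wx":0,"wy":0,"wz":0,"gripper":0.1},
    {"dx":0,"dy":-0.006,"dz":0,"wx":0,"wy":0,"wz":0,"gripper":0.1},
    {"dx":0,"dy":-0.008,"dz":0,"wx":0,"wy":0,"wz":0,"gripper":0.1},
    {"dx":0,"dy":-0.01,"dz":0,"wx":0,"wy":0,"wz":0,"gripper":0.1}
  ]
}}

```text
time: 13.52
tool_pos: [0.5205, 0.035, 0.0017]
ee_rot: [2.245, 2.198, 0.0]
wrist_force: [-0.1, -0.0, -2.4]
grip_width: 0.0177
grasp_force: 50.0
```

Request:
{"op": "send_rows", "data": {
  "rows": [
    {"dx":0,"dy":-0.0015,"dz":0,"wx":0,"wy":0,"wz":0,"gripper":0.1},
    {"dx":0,"dy":-0.003,"dz":0,"wx":0,"wy":0,"wz":0,"gripper":0.1},
    {"dx":0,"dy":-0.0045,"dz":0,"wx":0,"wy":0,"wz":0,"gripper":0.1},
    {"dx":0,"dy":-0.006,"dz":0,"wx":0,"wy":0,"wz":0,"gripper":0.1},
    {"dx":0,"dy":-0.0075,"dz":0,"wx":0,"wy":0,"wz":0,"gripper":0.1}
  ]
}}

```text
time: 13.93
tool_pos: [0.513, 0.0352, 0.0017]
ee_rot: [2.245, 2.198, 0.0]
wrist_force: [0.8, 0.7, -1.8]
grip_width: 0.0176
grasp_force: 50.0
```

Request:
{"op": "send_rows", "data": {
  "rows": [
    {"dx":0,"dy":-0.001,"dz":0,"wx":0,"wy":0,"wz":0,"gripper":0.1},
    {"dx":0,"dy":-0.002,"dz":0,"wx":0,"wy":0,"wz":0,"gripper":0.1},
    {"dx":0,"dy":-0.003,"dz":0,"wx":0,"wy":0,"wz":0,"gripper":0.1},
    {"dx":0,"dy":-0.004,"dz":0,"wx":0,"wy":0,"wz":0,"gripper":0.1},
    {"dx":0,"dy":-0.005,"dz":0,"wx":0,"wy":0,"wz":0,"gripper":0.1}
  ]
}}

```text
time: 14.35
tool_pos: [0.508, 0.0354, 0.0017]
ee_rot: [2.245, 2.198, 0.0]
wrist_force: [0.4, -0.7, -1.7]
grip_width: 0.0175
grasp_force: 50.0
```

Request:
{"op": "send_rows", "data": {
  "rows": [
    {"dx":0,"dy":-0.001,"dz":0,"wx":0,"wy":0,"wz":0,"gripper":0.1},
    {"dx":0,"dy":-0.002,"dz":0,"wx":0,"wy":0,"wz":0,"gripper":0.1},
    {"dx":0,"dy":-0.003,"dz":0,"wx":0,"wy":0,"wz":0,"gripper":0.1},
    {"dx":0,"dy":-0.004,"dz":0,"wx":0,"wy":0,"wz":0,"gripper":0.1},
    {"dx":0,"dy":-0.005,"dz":0,"wx":0,"wy":0,"wz":0,"gripper":0.1}
  ]
}}

```text
time: 14.77
tool_pos: [0.503, 0.0354, 0.0017]
ee_rot: [2.245, 2.198, 0.0]
wrist_force: [1.0, -0.2, -1.4]
grip_width: 0.0175
grasp_force: 50.0
```

```bash
cat > prof.py <<'E'
from h import *
import sys
O=np.array([.565,-.0307]); t=np.radians(-1.16); ex=np.array([np.cos(t),np.sin(t)]); ey=np.array([-ex[1],ex[0]])
stat()
for n in("wrist","side","scene"):
    c=grab(n); W=world(c); q=W[...,:2]-O; X=q@ex; Y=q@ey; Z=W[...,2]
    for y0,y1 in ((.012,.03),(.085,.095),(.1,.118),(-.03,-.012),(-.095,-.085),(-.118,-.1)):
        m=(Y>y0)&(Y<y1)&(X>-.125)&(X<.01)&(c["depth"]>0)&(Z<.06)
        print(n,y0,y1,[(int(a*1000),round(float(np.median(Z[m&(X>=a)&(X<a+.004)]))*1000,1)) for a in np.arange(-.12,-.036,.004) if (m&(X>=a)&(X<a+.004)).sum()>1])
E
python3 prof.py
```

```text
t 14.77 p [0.503  0.0354 0.0017] yaw -1.2 F [ 1.   -0.24 -1.4 ] w 0.0175 g 50.0
wrist 0.012 0.03 [(-51, 26.2)]
wrist 0.085 0.095 [(-120, 0.7), (-115, 14.9), (-111, 3.8), (-107, 3.1), (-103, 3.2), (-99, 16.1), (-95, 16.1), (-91, 16.1), (-87, 9.9), (-83, 9.1), (-79, 26.0), (-75, 26.1), (-71, 26.8), (-67, 31.4), (-63, 29.8), (-59, 32.2), (-55, 26.4), (-51, 26.1), (-47, 25.8), (-43, 3.3), (-39, 3.1)]
wrist 0.1 0.118 [(-120, 0.3), (-115, 14.9), (-111, 3.8), (-107, 3.2), (-103, 3.2), (-99, 16.1), (-95, 16.1), (-91, 16.2), (-87, 3.6), (-83, 3.2), (-79, 25.8), (-75, 25.9), (-71, 26.0), (-67, 26.0), (-63, 25.9), (-59, 26.0), (-55, 26.0), (-51, 26.0), (-47, 25.4), (-43, 3.3), (-39, 3.2)]
wrist -0.03 -0.012 []
wrist -0.095 -0.085 []
wrist -0.118 -0.1 []
side 0.012 0.03 [(-120, 2.0), (-115, 12.1), (-107, 4.4), (-103, 2.8), (-99, 9.0), (-95, 15.8), (-91, 16.7), (-87, 10.7), (-83, 9.2), (-79, 19.2), (-75, 24.9), (-71, 24.3), (-67, 25.4), (-63, 25.2), (-59, 25.1), (-55, 25.7), (-51, 25.8), (-47, 4.2), (-43, 2.9), (-39, 3.6)]
side 0.085 0.095 [(-120, 7.4), (-115, 7.9), (-103, 2.9), (-99, 10.2), (-95
[... 1562 characters left out ...]
.5), (-115, 10.2), (-111, 3.8), (-95, 15.8), (-91, 14.5), (-87, 8.9), (-83, 3.1), (-79, 3.7), (-75, 4.7), (-71, 5.9), (-67, 2.5), (-63, 4.9), (-59, 3.7), (-55, 2.3), (-51, 3.3), (-47, 4.5), (-43, 4.4), (-39, 4.3)]
scene -0.095 -0.085 [(-115, 9.5), (-111, 5.5), (-99, 14.3), (-95, 16.1), (-91, 15.0), (-87, 9.9), (-83, 5.0), (-79, 4.0), (-75, 4.3), (-71, 2.7), (-67, 1.4), (-63, 2.7), (-59, 2.7), (-55, 2.5), (-47, 12.3), (-43, 7.1), (-39, 3.1)]
scene -0.118 -0.1 [(-120, 11.3), (-115, 10.7), (-111, 5.9), (-107, 3.6), (-95, 16.5), (-91, 16.0), (-87, 11.7), (-83, 4.2), (-79, 4.7), (-75, 3.6), (-71, 4.4), (-67, 3.2), (-63, 4.3), (-59, 3.3), (-55, 3.6), (-51, 4.4), (-47, 4.3), (-43, 5.1), (-39, 6.4)]
```

By depth the left follower has already moved about 6 mm and the row is packed against it. The tips are at 6 mm, so I'll lower them a little while pressing on.

Request:
{"op": "send_rows", "data": {
  "rows": [
    {"dx":0,"dy":-0.001,"dz":0.001,"wx":0,"wy":0,"wz":0,"gripper":0.1},
    {"dx":0,"dy":-0.002,"dz":0.001,"wx":0,"wy":0,"wz":0,"gripper":0.1},
    {"dx":0,"dy":-0.003,"dz":0.001,"wx":0,"wy":0,"wz":0,"gripper":0.1},
    {"dx":0,"dy":-0.004,"dz":0.001,"wx":0,"wy":0,"wz":0,"gripper":0.1}
  ]
}}

```text
time: 15.25
tool_pos: [0.5008, 0.0356, 0.0014]
ee_rot: [2.243, 2.196, 0.004]
wrist_force: [4.8, 0.6, -1.8]
grip_width: 0.0181
grasp_force: 50.0
```

Request:
{"op": "send_rows", "data": {
  "rows": [
    {"dx":0,"dy":-0.001,"dz":0,"wx":0,"wy":0,"wz":0,"gripper":0.1},
    {"dx":0,"dy":-0.002,"dz":0,"wx":0,"wy":0,"wz":0,"gripper":0.1}
  ]
}}

```text
time: 15.42
tool_pos: [0.498, 0.0356, 0.0011]
ee_rot: [2.244, 2.197, 0.003]
wrist_force: [4.8, -0.3, -1.0]
grip_width: 0.0177
grasp_force: 50.0
```

```bash
sed -i 's/for n in("wrist","side","scene")/for n in sys.argv[1:]/; s/-.12,-.036,.004/-.106,-.04,.002/; s/+.004)/+.002)/g' prof.py; python3 prof.py wrist; python3 -c "
from h import *
s=manip.state(); print(s['joint_torque'],s['torque'],s['wrist_force'])
for i in range(6): grab('wrist'); print(np.round(manip.state()['wrist_force'],2),np.round(manip.state()['torque'],2))"
```

```text
t 15.42 p [0.498  0.0356 0.0011] yaw -1.2 F [ 4.77 -0.26 -1.03] w 0.0177 g 50.0
wrist 0.012 0.03 [(-55, 25.5)]
wrist 0.085 0.095 [(-106, 3.3), (-104, 15.8), (-102, 16.2), (-99, 16.1), (-97, 16.3), (-95, 16.2), (-93, 14.9), (-91, 9.6), (-89, 10.4), (-87, 9.3), (-85, 7.9), (-83, 25.5), (-81, 25.4), (-79, 25.4), (-77, 25.7), (-75, 27.1), (-73, 29.9), (-71, 35.1), (-69, 29.9), (-67, 29.3), (-65, 33.7), (-63, 28.8), (-61, 29.2), (-59, 25.9), (-57, 25.6), (-55, 25.8), (-53, 25.7), (-51, 25.5), (-49, 3.2), (-47, 3.3), (-45, 3.1), (-43, 3.3), (-41, 3.2)]
wrist 0.1 0.118 [(-106, 3.4), (-104, 15.7), (-102, 16.1), (-99, 16.2), (-97, 16.2), (-95, 16.2), (-93, 14.0), (-91, 3.4), (-89, 3.3), (-87, 3.3), (-85, 3.2), (-83, 25.0), (-81, 25.4), (-79, 25.3), (-77, 25.6), (-75, 25.4), (-73, 25.4), (-71, 25.5), (-69, 25.5), (-67, 25.5), (-65, 25.4), (-63, 25.6), (-61, 25.4), (-59, 25.5), (-57, 25.8), (-55, 25.6), (-53, 25.6), (-51, 25.0), (-49, 3.3), (-47, 3.4), (-45, 3.2), (-43, 3.2), (-41, 3.2)]
wrist -0.03 -0.012 []
wrist -0.095 -0.085 []
wrist -0.118 -0.1 []
[-1.94891277e-01 -3.11446095e+01  2.63930507e+00 -2.33071697e+01
 -1.01299316e-01  1.73292473e+00 -1.05820646e-02] [-0.11288477 -1.08587445 -0.02616454] [ 4.29974494  0.44466998 -1.50182016]
[ 5.11 -0.43 -1.32] [-0.14 -1.11  0.01]
[ 3.78  0.31 -1.25] [-0.15 -1.15  0.03]
[5.35 0.34 0.33] [-0.14 -1.21  0.03]
[ 4.86 -0.13 -1.53] [-0.09 -1.16  0.02]
[ 4.58 -0.58 -0.52] [-0.12 -1.12  0.03]
[ 5.22 -0.72 -0.01] [-0.06 -1.28  0.01]
```

Request:
{"op": "send_rows", "data": {
  "rows": [
    {"dx":0,"dy":-0.001,"dz":0,"wx":0,"wy":0,"wz":0,"gripper":0.1},
    {"dx":0,"dy":-0.002,"dz":0,"wx":0,"wy":0,"wz":0,"gripper":0.1},
    {"dx":0,"dy":-0.003,"dz":0,"wx":0,"wy":0,"wz":0,"gripper":0.1},
    {"dx":0,"dy":-0.004,"dz":0,"wx":0,"wy":0,"wz":0,"gripper":0.1}
  ]
}}

```text
time: 16.1
tool_pos: [0.4935, 0.0357, 0.0009]
ee_rot: [2.244, 2.198, 0.001]
wrist_force: [5.4, -0.7, -1.1]
grip_width: 0.0177
grasp_force: 50.0
```

Request:
{"op": "send_rows", "data": {
  "rows": [
    {"dx":0,"dy":-0.0004,"dz":0,"wx":0,"wy":0,"wz":0,"gripper":0.1},
    {"dx":0,"dy":-0.0008,"dz":0,"wx":0,"wy":0,"wz":0,"gripper":0.1},
    {"dx":0,"dy":-0.0012,"dz":0,"wx":0,"wy":0,"wz":0,"gripper":0.1}
  ]
}}

```text
time: 16.35
tool_pos: [0.4922, 0.0357, 0.0008]
ee_rot: [2.244, 2.198, 0.001]
wrist_force: [5.2, 1.0, -0.5]
grip_width: 0.0179
grasp_force: 50.0
```

Request:
{"op": "send_rows", "data": {
  "rows": [
    {"dx":0,"dy":-0.0003,"dz":0,"wx":0,"wy":0,"wz":0,"gripper":0.1},
    {"dx":0,"dy":-0.0006,"dz":0,"wx":0,"wy":0,"wz":0,"gripper":0.1}
  ]
}}

```text
time: 16.52
tool_pos: [0.4915, 0.0357, 0.0008]
ee_rot: [2.244, 2.198, 0.001]
wrist_force: [4.5, -0.4, 0.1]
grip_width: 0.0177
grasp_force: 50.0
```

Request:
{"op": "send_rows", "data": {
  "rows": [
    {"dx":0,"dy":-0.0003,"dz":0,"wx":0,"wy":0,"wz":0,"gripper":0.1},
    {"dx":0,"dy":-0.0005,"dz":0,"wx":0,"wy":0,"wz":0,"gripper":0.1}
  ]
}}

```text
time: 16.68
tool_pos: [0.4909, 0.0357, 0.0008]
ee_rot: [2.244, 2.198, 0.001]
wrist_force: [4.9, 0.5, -0.2]
grip_width: 0.0175
grasp_force: 50.0
```

Request:
{"op": "send_rows", "data": {
  "rows": [
    {"dx":0,"dy":-0.0003,"dz":0,"wx":0,"wy":0,"wz":0,"gripper":0.1},
    {"dx":0,"dy":-0.0005,"dz":0,"wx":0,"wy":0,"wz":0,"gripper":0.1}
  ]
}}

```text
time: 16.85
tool_pos: [0.4904, 0.0357, 0.0008]
ee_rot: [2.245, 2.198, 0.0]
wrist_force: [4.7, 0.1, -0.1]
grip_width: 0.0176
grasp_force: 50.0
```

Request:
{"op": "send_rows", "data": {
  "rows": [
    {"dx":0,"dy":-0.0003,"dz":0,"wx":0,"wy":0,"wz":0,"gripper":0.1}
  ]
}}

```text
time: 16.93
tool_pos: [0.4902, 0.0358, 0.0008]
ee_rot: [2.244, 2.198, 0.001]
wrist_force: [5.2, -0.4, 0.9]
grip_width: 0.0175
grasp_force: 50.0
```

Request:
{"op": "send_rows", "data": {
  "rows": [
    {"dx":0,"dy":-0.0003,"dz":0,"wx":0,"wy":0,"wz":0,"gripper":0.1},
    {"dx":0,"dy":-0.0005,"dz":0,"wx":0,"wy":0,"wz":0,"gripper":0.1}
  ]
}}

```text
time: 17.1
tool_pos: [0.4895, 0.0357, 0.0007]
ee_rot: [2.245, 2.198, 0.0]
wrist_force: [5.1, 0.3, 0.4]
grip_width: 0.0177
grasp_force: 50.0
```

Request:
{"op": "send_rows", "data": {
  "rows": [
    {"dx":0,"dy":-0.0003,"dz":0,"wx":0,"wy":0,"wz":0,"gripper":0.1}
  ]
}}

```text
time: 17.18
tool_pos: [0.4893, 0.0358, 0.0007]
ee_rot: [2.245, 2.198, 0.0]
wrist_force: [5.4, -0.1, 1.0]
grip_width: 0.0174
grasp_force: 50.0
```

```bash
python3 prof.py wrist | head -4
```

```text
t 17.18 p [0.4893 0.0358 0.0007] yaw -1.2 F [ 5.44 -0.11  0.96] w 0.0174 g 50.0
wrist 0.012 0.03 [(-65, 25.6)]
wrist 0.085 0.095 [(-106, 16.1), (-104, 16.3), (-102, 10.4), (-99, 9.9), (-97, 10.0), (-95, 8.6), (-93, 8.6), (-91, 25.1), (-89, 25.1), (-87, 25.1), (-85, 25.1), (-83, 32.0), (-81, 32.0), (-79, 29.3), (-77, 36.1), (-75, 26.3), (-73, 28.6), (-71, 33.9), (-69, 26.4), (-67, 25.3), (-65, 25.3), (-63, 25.0), (-61, 25.0), (-59, 3.2), (-57, 3.3), (-55, 3.2), (-53, 3.3), (-51, 3.3), (-49, 3.4), (-47, 3.4), (-45, 3.1), (-43, 3.2), (-41, 3.2)]
wrist 0.1 0.118 [(-106, 16.3), (-104, 16.3), (-102, 8.6), (-99, 3.3), (-97, 3.3), (-95, 3.4), (-93, 13.7), (-91, 24.9), (-89, 25.0), (-87, 25.0), (-85, 25.1), (-83, 25.2), (-81, 25.0), (-79, 25.0), (-77, 25.0), (-75, 25.0), (-73, 25.0), (-71, 25.1), (-69, 25.1), (-67, 25.2), (-65, 25.0), (-63, 25.1), (-61, 24.8), (-59, 3.5), (-57, 3.0), (-55, 3.1), (-53, 3.1), (-51, 3.2), (-49, 3.3), (-47, 3.1), (-45, 3.1), (-43, 3.1), (-41, 3.5)]
```

Request:
{"op": "send_rows", "data": {
  "rows": [
    {"dx":0,"dy":-0.0003,"dz":0,"wx":0,"wy":0,"wz":0,"gripper":0.1},
    {"dx":0,"dy":-0.0004,"dz":0,"wx":0,"wy":0,"wz":0,"gripper":0.1}
  ]
}}

```text
time: 17.4
tool_pos: [0.4888, 0.0358, 0.0007]
ee_rot: [-2.244, -2.198, -0.0]
wrist_force: [5.7, 0.1, 1.0]
grip_width: 0.0176
grasp_force: 50.0
```

Request:
{"op": "send_rows", "data": {
  "rows": [
    {"dx":0,"dy":-0.0003,"dz":0,"wx":0,"wy":0,"wz":0,"gripper":0.1}
  ]
}}

```text
time: 17.48
tool_pos: [0.4888, 0.0358, 0.0007]
ee_rot: [2.244, 2.198, 0.001]
wrist_force: [5.1, 0.3, -0.0]
grip_width: 0.0177
grasp_force: 50.0
```

Request:
{"op": "send_rows", "data": {
  "rows": [
    {"dx":0,"dy":-0.0003,"dz":0,"wx":0,"wy":0,"wz":0,"gripper":0.1},
    {"dx":0,"dy":-0.0004,"dz":0,"wx":0,"wy":0,"wz":0,"gripper":0.1}
  ]
}}

```text
time: 17.65
tool_pos: [0.4887, 0.0358, 0.0007]
ee_rot: [2.244, 2.197, 0.002]
wrist_force: [6.5, 0.7, -1.4]
grip_width: 0.0177
grasp_force: 50.0
```

Request:
{"op": "send_rows", "data": {
  "rows": [
    {"dx":0,"dy":-0.0003,"dz":0,"wx":0,"wy":0,"wz":0,"gripper":0.1}
  ]
}}

```text
time: 17.73
tool_pos: [0.4886, 0.0358, 0.0008]
ee_rot: [2.244, 2.197, 0.002]
wrist_force: [7.1, -0.1, -2.1]
grip_width: 0.0177
grasp_force: 50.0
```

Position has stopped at x = 0.4887 and force is rising by about 2-3 N/mm, which is the hard stop. I'll raise it to about 10 N.

Request:
{"op": "send_rows", "data": {
  "rows": [
    {"dx":0,"dy":-0.0004,"dz":0,"wx":0,"wy":0,"wz":0,"gripper":0.1},
    {"dx":0,"dy":-0.0008,"dz":0,"wx":0,"wy":0,"wz":0,"gripper":0.1},
    {"dx":0,"dy":-0.0008,"dz":0,"wx":0,"wy":0,"wz":0,"gripper":0.1}
  ]
}}

```text
time: 17.98
tool_pos: [0.4886, 0.0358, 0.0011]
ee_rot: [2.243, 2.196, 0.004]
wrist_force: [6.6, -0.7, -2.6]
grip_width: 0.0179
grasp_force: 50.0
```

```bash
python3 -c "
from h import *
for i in range(3): grab('side'); print(np.round(manip.state()['wrist_force'],2))
stat()"
```

```text
[ 7.43 -0.46 -2.01]
[ 8.38 -0.5  -1.85]
[ 7.48  0.2  -1.84]
t 18.13 p [0.4886 0.0358 0.0011] yaw -1.2 F [ 7.48  0.2  -1.84] w 0.0175 g 50.0
```

Request:
{"op": "send_rows", "data": {
  "rows": [
    {"dx":0,"dy":-0.0004,"dz":0,"wx":0,"wy":0,"wz":0,"gripper":0.1},
    {"dx":0,"dy":-0.0007,"dz":0,"wx":0,"wy":0,"wz":0,"gripper":0.1},
    {"dx":0,"dy":-0.0007,"dz":0,"wx":0,"wy":0,"wz":0,"gripper":0.1},
    {"dx":0,"dy":-0.0007,"dz":0,"wx":0,"wy":0,"wz":0,"gripper":0.1},
    {"dx":0,"dy":-0.0007,"dz":0,"wx":0,"wy":0,"wz":0,"gripper":0.1}
  ]
}}

```text
time: 18.55
tool_pos: [0.4886, 0.0358, 0.0013]
ee_rot: [2.242, 2.196, 0.005]
wrist_force: [8.9, -0.0, -1.1]
grip_width: 0.018
grasp_force: 50.0
```

```bash
python3 -c "
from h import *
for i in range(3): grab('side'); print(np.round(manip.state()['wrist_force'],2))
stat()"
```

```text
[ 9.08  0.09 -2.92]
[ 8.21  0.39 -1.51]
[ 9.17 -0.51 -1.97]
t 18.7 p [0.4885 0.0358 0.0013] yaw -1.2 F [ 9.17 -0.51 -1.97] w 0.0174 g 50.0
```

Request:
{"op": "send_rows", "data": {
  "rows": [
    {"dx":0,"dy":-0.0004,"dz":0,"wx":0,"wy":0,"wz":0,"gripper":0.1},
    {"dx":0,"dy":-0.0004,"dz":0,"wx":0,"wy":0,"wz":0,"gripper":0.1},
    {"dx":0,"dy":-0.0004,"dz":0,"wx":0,"wy":0,"wz":0,"gripper":0.1},
    {"dx":0,"dy":-0.0004,"dz":0,"wx":0,"wy":0,"wz":0,"gripper":0.1},
    {"dx":0,"dy":-0.0004,"dz":0,"wx":0,"wy":0,"wz":0,"gripper":0.1}
  ]
}}

```text
time: 19.12
tool_pos: [0.4885, 0.0358, 0.0014]
ee_rot: [2.242, 2.195, 0.006]
wrist_force: [9.5, -0.2, -1.5]
grip_width: 0.0175
grasp_force: 50.0
```

Request:
{"op": "send_rows", "data": {
  "rows": [
    {"dx":0,"dy":0,"dz":0,"wx":0,"wy":0,"wz":0,"gripper":0.1},
    {"dx":0,"dy":0,"dz":0,"wx":0,"wy":0,"wz":0,"gripper":0.1},
    {"dx":0,"dy":0,"dz":0,"wx":0,"wy":0,"wz":0,"gripper":0.1}
  ]
}}

```text
time: 19.37
tool_pos: [0.4885, 0.0358, 0.0014]
ee_rot: [2.242, 2.195, 0.006]
wrist_force: [8.7, -0.2, -1.7]
grip_width: 0.0178
grasp_force: 50.0
```

```bash
python3 prof.py wrist | head -4
```

```text
t 19.37 p [0.4885 0.0358 0.0014] yaw -1.21 F [ 8.74 -0.24 -1.7 ] w 0.0178 g 50.0
wrist 0.012 0.03 [(-65, 25.9)]
wrist 0.085 0.095 [(-106, 16.3), (-104, 16.2), (-102, 9.4), (-99, 10.2), (-97, 9.6), (-95, 8.4), (-93, 25.4), (-91, 25.7), (-89, 25.8), (-87, 25.8), (-85, 26.5), (-83, 30.7), (-81, 26.9), (-79, 34.9), (-77, 27.2), (-75, 27.9), (-73, 34.4), (-71, 29.5), (-69, 26.3), (-67, 25.8), (-65, 26.0), (-63, 26.1), (-61, 25.9), (-59, 3.3), (-57, 3.3), (-55, 3.3), (-53, 3.1), (-51, 3.1), (-49, 3.2), (-47, 3.3), (-45, 3.2), (-43, 3.3), (-41, 3.4)]
wrist 0.1 0.118 [(-106, 16.3), (-104, 16.1), (-102, 4.3), (-99, 3.4), (-97, 3.2), (-95, 3.4), (-93, 24.9), (-91, 25.4), (-89, 25.6), (-87, 25.7), (-85, 25.6), (-83, 25.6), (-81, 25.9), (-79, 25.8), (-77, 25.7), (-75, 25.7), (-73, 25.7), (-71, 26.0), (-69, 25.8), (-67, 25.9), (-65, 25.9), (-63, 25.9), (-61, 25.5), (-59, 3.3), (-57, 3.2), (-55, 3.3), (-53, 3.3), (-51, 3.2), (-49, 3.4), (-47, 3.2), (-45, 3.3), (-43, 3.3), (-41, 3.2)]
```

The left row is home: measured face about -101.5 mm in my frame, held at about 9 N for 0.8 s. I'll back off, lift, and go to the right bay's far end.

Request:
{"op": "send_rows", "data": {
  "rows": [
    {"dx":0,"dy":0.002,"dz":0,"wx":0,"wy":0,"wz":0,"gripper":0.1},
    {"dx":0,"dy":0.004,"dz":0,"wx":0,"wy":0,"wz":0,"gripper":0.1},
    {"dx":0,"dy":0.007,"dz":0,"wx":0,"wy":0,"wz":0,"gripper":0.1},
    {"dx":0,"dy":0.013,"dz":0,"wx":0,"wy":0,"wz":0,"gripper":0.1},
    {"dx":0,"dy":0.02,"dz":0,"wx":0,"wy":0,"wz":0,"gripper":0.1}
  ]
}}

```text
time: 19.83
tool_pos: [0.5039, 0.0353, -0.0004]
ee_rot: [-2.242, -2.196, 0.005]
wrist_force: [0.4, 0.1, -2.4]
grip_width: 0.0177
grasp_force: 50.2
```

Request:
{"op": "send_rows", "data": {
  "rows": [
    {"dx":0,"dy":0.005,"dz":-0.005,"wx":0,"wy":0,"wz":0,"gripper":0.1},
    {"dx":0,"dy":0.01,"dz":-0.02,"wx":0,"wy":0,"wz":0,"gripper":0.1},
    {"dx":0,"dy":0.02,"dz":-0.04,"wx":0,"wy":0,"wz":0,"gripper":0.1},
    {"dx":-0.01,"dy":0.04,"dz":-0.055,"wx":0,"wy":0,"wz":0,"gripper":0.1},
    {"dx":-0.03,"dy":0.065,"dz":-0.06,"wx":0,"wy":0,"wz":0,"gripper":0.1}
  ]
}}

```text
time: 20.25
tool_pos: [0.5716, 0.0076, 0.0631]
ee_rot: [-2.238, -2.203, -0.006]
wrist_force: [2.0, 0.7, -1.7]
grip_width: 0.0176
grasp_force: 50.2
```

```bash
python3 prof.py wrist | head -4; python3 -c "
from h import *
plan(.6677,-.0943,.06,-1.16,1)"
```

```text
t 20.25 p [0.5716 0.0076 0.0631] yaw -0.9 F [ 2.03  0.73 -1.74] w 0.0176 g 50.2
wrist 0.012 0.03 [(-106, 16.0), (-104, 15.2), (-102, 9.9), (-99, 10.0), (-97, 9.8), (-95, 8.2), (-93, 9.7), (-91, 10.3), (-89, 8.9), (-87, 3.8), (-85, 3.3), (-83, 3.4), (-81, 3.1), (-79, 3.1), (-77, 2.9), (-75, 3.5), (-73, 3.4), (-71, 3.2), (-69, 3.1), (-67, 3.3), (-65, 3.3), (-63, 3.2), (-61, 3.3), (-59, 3.1), (-57, 3.1), (-55, 3.1), (-53, 3.3), (-51, 3.1), (-49, 3.1), (-47, 3.4), (-45, 3.3), (-43, 3.3), (-41, 3.1)]
wrist 0.085 0.095 [(-106, 16.1), (-104, 16.1), (-102, 11.2), (-99, 9.8), (-97, 9.7), (-95, 8.3), (-93, 9.6), (-91, 10.2), (-89, 9.1), (-87, 10.3), (-85, 11.6), (-83, 11.9), (-81, 11.2), (-79, 6.5), (-77, 3.2), (-75, 3.4), (-73, 3.0), (-71, 3.1), (-69, 3.3), (-67, 3.1), (-65, 3.4), (-63, 3.1), (-61, 3.2), (-59, 3.1), (-57, 3.2), (-55, 3.2), (-53, 3.1), (-51, 3.3), (-49, 3.1), (-47, 3.5), (-45, 3.5), (-43, 2.9), (-41, 3.0)]
wrist 0.1 0.118 [(-106, 16.2), (-104, 15.1), (-102, 9.1), (-99, 3.1), (-97, 3.2), (-95, 3.2), (-93, 3.4), (-91, 3.5), (-89, 8.8), (-87, 10.4), (-85, 11.7), (-83, 12.1), (-81, 11.3), (-79, 7.5), (-77, 3.0), (-75, 3.2), (-73, 3.0), (-71, 3.3), (-69, 3.2), (-67, 2.9), (-65, 3.4), (-63, 3.1), (-61, 2.9), (-59, 3.4), (-57, 3.0), (-55, 3.3), (-53, 3.2), (-51, 3.4), (-49, 3.4), (-47, 3.4), (-45, 3.4), (-43, 3.1), (-41, 3.2)]
[-0.0917  0.0921  0.0041] wz -0.0018
```

The left row is parallel and intact: 7, 7 and 9 mm tubes, ending at -78.5. On to the right bay.

Request:
{"op": "send_rows", "data": {
  "rows": [
    {"dx":-0.015,"dy":0.018,"dz":0,"wx":0,"wy":0,"wz":0,"gripper":0.1},
    {"dx":-0.038,"dy":0.04,"dz":0,"wx":0,"wy":0,"wz":0,"gripper":0.1},
    {"dx":-0.062,"dy":0.065,"dz":0,"wx":0,"wy":0,"wz":0,"gripper":0.1},
    {"dx":-0.085,"dy":0.085,"dz":0,"wx":0,"wy":0,"wz":0,"gripper":0.1},
    {"dx":-0.092,"dy":0.092,"dz":0,"wx":0,"wy":0,"wz":0,"gripper":0.1}
  ]
}}

```text
time: 20.72
tool_pos: [0.6618, -0.0958, 0.0604]
ee_rot: [2.247, 2.191, -0.005]
wrist_force: [-1.0, -1.5, -1.4]
grip_width: 0.0179
grasp_force: 50.2
```

Request:
{"op": "send_rows", "data": {
  "rows": [
    {"dx":0,"dy":0,"dz":0.005,"wx":0,"wy":0,"wz":0,"gripper":0.1},
    {"dx":0,"dy":0,"dz":0.01,"wx":0,"wy":0,"wz":0,"gripper":0.1},
    {"dx":0,"dy":0,"dz":0.015,"wx":0,"wy":0,"wz":0,"gripper":0.1},
    {"dx":0,"dy":0,"dz":0.015,"wx":0,"wy":0,"wz":0,"gripper":0.1}
  ]
}}

```text
time: 21.05
tool_pos: [0.6583, -0.0873, 0.0436]
ee_rot: [-2.239, -2.198, 0.002]
wrist_force: [-1.1, 1.0, -1.5]
grip_width: 0.0177
grasp_force: 50.2
```

Run:
```python
from h import *
stat(); P,f=pose()
for n in("wrist","side"):
    c=grab(n); W=world(c); x,y,z=W[...,0],W[...,1],W[...,2]
    q=(np.hypot(x-P[0],y-P[1])<.075)&(z>P[2]+.012)&(z<P[2]+.03); p=W[q]; print(n,len(p),np.median(p[:,2]).round(4) , cv2.minAreaRect(p[:,:2].astype(np.float32)))
plan(.6677,-.0943,.001,-1.16,1)
```

```text
t 21.05 p [ 0.6583 -0.0873  0.0436] yaw -1.08 F [-1.15  0.97 -1.54] w 0.0177 g 50.2
wrist 4173 0.068 ((0.6591715812683105, -0.08340416848659515), (0.09744933992624283, 0.03212358430027962), 88.84574890136719)
side 459 0.0678 ((0.6578562259674072, -0.08884361386299133), (0.03435462713241577, 0.11051908135414124), 0.41577908396720886)
[-0.0062  0.0084  0.0442] wz 0.0012
```

Request:
{"op": "send_rows", "data": {
  "rows": [
    {"dx":-0.003,"dy":0.004,"dz":0.003,"wx":0,"wy":0,"wz":0,"gripper":0.1},
    {"dx":-0.006,"dy":0.0085,"dz":0.008,"wx":0,"wy":0,"wz":0,"gripper":0.1},
    {"dx":-0.006,"dy":0.0085,"dz":0.014,"wx":0,"wy":0,"wz":0,"gripper":0.1},
    {"dx":-0.006,"dy":0.0085,"dz":0.02,"wx":0,"wy":0,"wz":0,"gripper":0.1},
    {"dx":-0.006,"dy":0.0085,"dz":0.022,"wx":0,"wy":0,"wz":0,"gripper":0.1}
  ]
}}

```text
time: 21.57
tool_pos: [0.6676, -0.096, 0.022]
ee_rot: [-2.244, -2.196, 0.002]
wrist_force: [-0.4, 0.2, -1.9]
grip_width: 0.0175
grasp_force: 50.2
```

Request:
{"op": "send_rows", "data": {
  "rows": [
    {"dx":0,"dy":0,"dz":0.005,"wx":0,"wy":0,"wz":0,"gripper":0.1},
    {"dx":0,"dy":0,"dz":0.01,"wx":0,"wy":0,"wz":0,"gripper":0.1},
    {"dx":0,"dy":0,"dz":0.015,"wx":0,"wy":0,"wz":0,"gripper":0.1},
    {"dx":0,"dy":0,"dz":0.019,"wx":0,"wy":0,"wz":0,"gripper":0.1},
    {"dx":0,"dy":0,"dz":0.02,"wx":0,"wy":0,"wz":0,"gripper":0.1}
  ]
}}

```text
time: 21.98
tool_pos: [0.668, -0.0958, 0.0026]
ee_rot: [-2.244, -2.197, 0.001]
wrist_force: [-0.2, -0.7, -1.6]
grip_width: 0.0177
grasp_force: 50.2
```

```bash
python3 -c "
from h import *
stat(); plan(.5637-.045,-.0937+.0009+.0015,.0007,-1.16,1)"
```

```text
t 21.98 p [ 0.668  -0.0958  0.0026] yaw -1.2 F [-0.2  -0.66 -1.61] w 0.0177 g 50.2
[ 0.0014 -0.1493  0.0019] wz -0.0007
```

Request:
{"op": "send_rows", "data": {
  "rows": [
    {"dx":0,"dy":-0.003,"dz":0.001,"wx":0,"wy":0,"wz":0,"gripper":0.1},
    {"dx":0.001,"dy":-0.007,"dz":0.0018,"wx":0,"wy":0,"wz":0,"gripper":0.1},
    {"dx":0.001,"dy":-0.012,"dz":0.0018,"wx":0,"wy":0,"wz":0,"gripper":0.1},
    {"dx":0.001,"dy":-0.016,"dz":0.0018,"wx":0,"wy":0,"wz":0,"gripper":0.1},
    {"dx":0.001,"dy":-0.02,"dz":0.0018,"wx":0,"wy":0,"wz":0,"gripper":0.1}
  ]
}}

```text
time: 22.4
tool_pos: [0.6482, -0.0946, 0.0022]
ee_rot: [2.245, 2.198, 0.001]
wrist_force: [-0.1, 0.2, -2.1]
grip_width: 0.0176
grasp_force: 50.2
```

Request:
{"op": "send_rows", "data": {
  "rows": [
    {"dx":0,"dy":-0.005,"dz":0,"wx":0,"wy":0,"wz":0,"gripper":0.1},
    {"dx":0,"dy":-0.01,"dz":0,"wx":0,"wy":0,"wz":0,"gripper":0.1},
    {"dx":0,"dy":-0.015,"dz":0,"wx":0,"wy":0,"wz":0,"gripper":0.1},
    {"dx":0,"dy":-0.02,"dz":0,"wx":0,"wy":0,"wz":0,"gripper":0.1},
    {"dx":0,"dy":-0.025,"dz":0,"wx":0,"wy":0,"wz":0,"gripper":0.1}
  ]
}}

```text
time: 22.82
tool_pos: [0.6232, -0.0941, 0.0019]
ee_rot: [2.245, 2.198, 0.0]
wrist_force: [0.0, -0.6, -1.2]
grip_width: 0.018
grasp_force: 50.2
```

Request:
{"op": "send_rows", "data": {
  "rows": [
    {"dx":0,"dy":-0.005,"dz":0,"wx":0,"wy":0,"wz":0,"gripper":0.1},
    {"dx":0,"dy":-0.01,"dz":0,"wx":0,"wy":0,"wz":0,"gripper":0.1},
    {"dx":0,"dy":-0.015,"dz":0,"wx":0,"wy":0,"wz":0,"gripper":0.1},
    {"dx":0,"dy":-0.02,"dz":0,"wx":0,"wy":0,"wz":0,"gripper":0.1},
    {"dx":0,"dy":-0.025,"dz":0,"wx":0,"wy":0,"wz":0,"gripper":0.1}
  ]
}}

```text
time: 23.23
tool_pos: [0.5982, -0.0936, 0.0019]
ee_rot: [2.245, 2.198, 0.0]
wrist_force: [-0.4, 0.2, -1.7]
grip_width: 0.0178
grasp_force: 50.2
```

Request:
{"op": "send_rows", "data": {
  "rows": [
    {"dx":0,"dy":-0.005,"dz":0,"wx":0,"wy":0,"wz":0,"gripper":0.1},
    {"dx":0,"dy":-0.01,"dz":0,"wx":0,"wy":0,"wz":0,"gripper":0.1},
    {"dx":0,"dy":-0.015,"dz":0,"wx":0,"wy":0,"wz":0,"gripper":0.1},
    {"dx":0,"dy":-0.02,"dz":0,"wx":0,"wy":0,"wz":0,"gripper":0.1},
    {"dx":0,"dy":-0.025,"dz":0,"wx":0,"wy":0,"wz":0,"gripper":0.1}
  ]
}}

```text
time: 23.65
tool_pos: [0.5732, -0.0931, 0.0019]
ee_rot: [2.245, 2.198, 0.0]
wrist_force: [0.5, 0.3, -1.5]
grip_width: 0.0178
grasp_force: 50.2
```

```bash
python3 -c "
from h import *
stat()"; python3 prof.py scene side | grep -- ' -0'
```

```text
t 23.65 p [ 0.5732 -0.0931  0.0019] yaw -1.2 F [ 0.53  0.32 -1.48] w 0.0178 g 50.2
t 23.65 p [ 0.5732 -0.0931  0.0019] yaw -1.2 F [ 0.53  0.32 -1.48] w 0.0178 g 50.2
scene -0.03 -0.012 [(-95, 15.5), (-93, 16.1), (-89, 8.4), (-87, 8.8), (-85, 9.9), (-83, 3.1), (-81, 3.0), (-79, 3.3), (-77, 4.0), (-75, 2.9), (-69, 11.8), (-67, 6.5), (-65, 6.0), (-63, 8.5), (-59, 5.0)]
scene -0.095 -0.085 [(-95, 16.1), (-93, 17.3), (-89, 15.4), (-87, 5.8), (-85, 10.3), (-83, 1.7), (-79, 5.1), (-77, 3.9), (-75, 3.9), (-73, 2.8), (-69, 4.3), (-67, 4.3), (-65, 3.3), (-63, 4.4), (-61, 4.3), (-59, 5.2), (-57, 3.7), (-49, 8.6), (-45, 11.8), (-43, 7.3), (-41, 1.4)]
scene -0.118 -0.1 [(-95, 17.1), (-93, 16.3), (-91, 17.6), (-89, 15.9), (-87, 10.3), (-85, 5.9), (-83, 3.5), (-81, 3.3), (-79, 3.5), (-77, 2.4), (-75, 2.9), (-71, 3.9), (-69, 4.6), (-65, 4.2), (-63, 4.0), (-61, 3.6), (-59, 2.7), (-57, 2.6), (-55, 4.9), (-53, 2.3), (-51, 3.5), (-47, 3.7), (-45, 6.2), (-43, 3.7), (-41, 7.9)]
side -0.03 -0.012 [(-106, 2.7), (-104, 3.1), (-102, 3.6), (-99, 3.6), (-97, 3.1), (-95, 9.4), (-93, 15.2), (-91, 15.1), (-89, 16.
[... 306 characters left out ...]
102, 2.3), (-99, 3.2), (-97, 2.9), (-95, 8.6), (-93, 13.7), (-91, 16.0), (-89, 16.5), (-87, 16.0), (-77, 5.1), (-75, 2.6), (-73, 3.2), (-71, 2.4), (-69, 1.8), (-67, 3.4), (-65, 2.5), (-63, 3.3), (-61, 3.8), (-59, 3.0), (-57, 2.4), (-55, 3.3), (-53, 3.7), (-51, 4.5), (-49, 4.2), (-47, 5.9), (-45, 10.8), (-41, 9.1)]
side -0.118 -0.1 [(-106, 3.5), (-104, 3.4), (-102, 3.4), (-99, 3.2), (-97, 4.0), (-95, 9.7), (-93, 14.6), (-91, 15.3), (-89, 15.7), (-87, 16.3), (-81, 4.1), (-77, 3.8), (-75, 2.5), (-73, 3.4), (-71, 3.8), (-69, 3.2), (-67, 3.2), (-65, 2.9), (-63, 3.0), (-61, 3.0), (-59, 3.3), (-57, 3.1), (-55, 3.2), (-53, 3.2), (-51, 2.6), (-49, 2.7), (-47, 3.6), (-45, 2.8), (-43, 6.5), (-41, 3.9)]
```

Request:
{"op": "send_rows", "data": {
  "rows": [
    {"dx":0,"dy":-0.005,"dz":0.001,"wx":0,"wy":0,"wz":0,"gripper":0.1},
    {"dx":0,"dy":-0.01,"dz":0.0012,"wx":0,"wy":0,"wz":0,"gripper":0.1},
    {"dx":0,"dy":-0.015,"dz":0.0012,"wx":0,"wy":0,"wz":0,"gripper":0.1},
    {"dx":0,"dy":-0.02,"dz":0.0012,"wx":0,"wy":0,"wz":0,"gripper":0.1},
    {"dx":0,"dy":-0.025,"dz":0.0012,"wx":0,"wy":0,"wz":0,"gripper":0.1}
  ]
}}

```text
time: 24.17
tool_pos: [0.5481, -0.0926, 0.0006]
ee_rot: [-2.245, -2.198, -0.0]
wrist_force: [0.1, -0.2, -1.3]
grip_width: 0.018
grasp_force: 50.2
```

Request:
{"op": "send_rows", "data": {
  "rows": [
    {"dx":0,"dy":-0.004,"dz":0,"wx":0,"wy":0,"wz":0,"gripper":0.1},
    {"dx":0,"dy":-0.008,"dz":0,"wx":0,"wy":0,"wz":0,"gripper":0.1},
    {"dx":0,"dy":-0.012,"dz":0,"wx":0,"wy":0,"wz":0,"gripper":0.1},
    {"dx":0,"dy":-0.016,"dz":0,"wx":0,"wy":0,"wz":0,"gripper":0.1},
    {"dx":0,"dy":-0.02,"dz":0,"wx":0,"wy":0,"wz":0,"gripper":0.1}
  ]
}}

```text
time: 24.58
tool_pos: [0.5284, -0.0921, 0.0007]
ee_rot: [2.245, 2.198, 0.0]
wrist_force: [-0.3, 0.4, -1.5]
grip_width: 0.0174
grasp_force: 50.2
```

Request:
{"op": "send_rows", "data": {
  "rows": [
    {"dx":0,"dy":-0.002,"dz":0,"wx":0,"wy":0,"wz":0,"gripper":0.1},
    {"dx":0,"dy":-0.004,"dz":0,"wx":0,"wy":0,"wz":0,"gripper":0.1},
    {"dx":0,"dy":-0.006,"dz":0,"wx":0,"wy":0,"wz":0,"gripper":0.1},
    {"dx":0,"dy":-0.008,"dz":0,"wx":0,"wy":0,"wz":0,"gripper":0.1},
    {"dx":0,"dy":-0.01,"dz":0,"wx":0,"wy":0,"wz":0,"gripper":0.1}
  ]
}}

```text
time: 25.0
tool_pos: [0.5187, -0.0919, 0.0007]
ee_rot: [2.245, 2.198, 0.0]
wrist_force: [0.2, -0.3, -1.1]
grip_width: 0.0176
grasp_force: 50.2
```

Request:
{"op": "send_rows", "data": {
  "rows": [
    {"dx":0,"dy":-0.0015,"dz":0,"wx":0,"wy":0,"wz":0,"gripper":0.1},
    {"dx":0,"dy":-0.003,"dz":0,"wx":0,"wy":0,"wz":0,"gripper":0.1},
    {"dx":0,"dy":-0.0045,"dz":0,"wx":0,"wy":0,"wz":0,"gripper":0.1},
    {"dx":0,"dy":-0.006,"dz":0,"wx":0,"wy":0,"wz":0,"gripper":0.1}
  ]
}}

```text
time: 25.33
tool_pos: [0.5126, -0.0918, 0.0007]
ee_rot: [2.245, 2.198, 0.0]
wrist_force: [0.3, 1.1, -2.8]
grip_width: 0.0179
grasp_force: 50.2
```

Request:
{"op": "send_rows", "data": {
  "rows": [
    {"dx":0,"dy":-0.001,"dz":0,"wx":0,"wy":0,"wz":0,"gripper":0.1},
    {"dx":0,"dy":-0.002,"dz":0,"wx":0,"wy":0,"wz":0,"gripper":0.1},
    {"dx":0,"dy":-0.003,"dz":0,"wx":0,"wy":0,"wz":0,"gripper":0.1},
    {"dx":0,"dy":-0.004,"dz":0,"wx":0,"wy":0,"wz":0,"gripper":0.1},
    {"dx":0,"dy":-0.005,"dz":0,"wx":0,"wy":0,"wz":0,"gripper":0.1}
  ]
}}

```text
time: 25.75
tool_pos: [0.5076, -0.0917, 0.0007]
ee_rot: [2.245, 2.198, 0.0]
wrist_force: [0.1, 0.1, -1.4]
grip_width: 0.0178
grasp_force: 50.2
```

Request:
{"op": "send_rows", "data": {
  "rows": [
    {"dx":0,"dy":-0.001,"dz":0,"wx":0,"wy":0,"wz":0,"gripper":0.1},
    {"dx":0,"dy":-0.002,"dz":0,"wx":0,"wy":0,"wz":0,"gripper":0.1},
    {"dx":0,"dy":-0.003,"dz":0,"wx":0,"wy":0,"wz":0,"gripper":0.1},
    {"dx":0,"dy":-0.004,"dz":0,"wx":0,"wy":0,"wz":0,"gripper":0.1}
  ]
}}

```text
time: 26.08
tool_pos: [0.5055, -0.0917, 0.0013]
ee_rot: [2.242, 2.196, 0.004]
wrist_force: [3.8, -0.4, -1.9]
grip_width: 0.0179
grasp_force: 50.1
```

```bash
sed -i 's/(Y<y1)/(Y<y1)\&(Z<.035)/' prof.py; python3 prof.py wrist side| grep -- ' -0'; python3 -c "
from h import *
for i in range(3): grab('side'); print(np.round(manip.state()['wrist_force'],2))
stat()"
```

```text
t 26.08 p [ 0.5055 -0.0917  0.0013] yaw -1.19 F [ 3.8  -0.42 -1.94] w 0.0179 g 50.1
wrist -0.03 -0.012 [(-106, 3.3), (-104, 3.4), (-102, 3.2), (-99, 3.2), (-97, 3.2), (-95, 15.7), (-93, 16.2), (-91, 16.2), (-89, 16.1), (-87, 16.2), (-85, 12.6), (-83, 3.7), (-81, 3.7), (-79, 3.7), (-77, 4.3), (-75, 10.5), (-73, 25.3), (-71, 25.5), (-69, 25.5), (-67, 25.5), (-65, 25.5), (-63, 25.6), (-61, 25.6), (-59, 25.5), (-57, 25.8), (-55, 25.6), (-53, 25.7), (-51, 25.6), (-49, 25.8), (-47, 25.8), (-45, 25.8), (-43, 25.7), (-41, 24.9)]
wrist -0.095 -0.085 []
wrist -0.118 -0.1 [(-45, 25.7)]
side -0.03 -0.012 [(-106, 3.6), (-104, 2.6), (-102, 2.6), (-99, 2.8), (-97, 2.8), (-95, 8.0), (-93, 15.9), (-91, 15.6), (-49, 25.0), (-47, 25.4)]
side -0.095 -0.085 [(-106, 3.5), (-104, 3.7), (-102, 2.5), (-99, 2.2), (-97, 2.7), (-95, 9.2), (-93, 15.2), (-91, 15.5), (-89, 15.8), (-87, 15.6), (-85, 14.9), (-83, 12.8), (-81, 10.6), (-79, 10.5), (-77, 10.6), (-75, 13.2), (-73, 20.0), (-71, 24.9), (-69, 25.5), (-67, 26.2), (-65, 25.5), (-63, 25.9), (-61, 25.4), (-59, 26.0), (-57, 25.9), (-55, 25.4), (-53, 27.7), (-51, 26.2), (-49, 25.0), (-47, 24.5), (-45, 25.8), (-43, 25.1)]
side -0.118 -0.1 [(-106, 2.6), (-104, 2.5), (-102, 3.2), (-99, 2.6), (-97, 3.6), (-95, 10.6), (-93, 15.6), (-91, 16.5), (-89, 15.8), (-87, 15.6), (-85, 14.5), (-81, 10.3), (-79, 9.8), (-77, 9.8), (-75, 18.4), (-73, 20.6), (-71, 17.2), (-69, 24.3), (-67, 24.6), (-65, 24.7), (-63, 25.3), (-61, 23.6), (-59, 24.3), (-57, 19.3), (-55, 24.0), (-53, 24.9), (-51, 25.1), (-49, 24.5), (-47, 24.7), (-45, 24.3), (-43, 24.4), (-41, 5.8)]
[ 4.34 -0.59 -2.53]
[ 4.17  0.26 -1.08]
[ 4.1  -0.76 -1.88]
t 26.33 p [ 0.5049 -0.0916  0.0012] yaw -1.19 F [ 4.1  -0.76 -1.88] w 0.0173 g 50.1
```

Request:
{"op": "send_rows", "data": {
  "rows": [
    {"dx":0,"dy":-0.001,"dz":0,"wx":0,"wy":0,"wz":0,"gripper":0.1},
    {"dx":0,"dy":-0.002,"dz":0,"wx":0,"wy":0,"wz":0,"gripper":0.1},
    {"dx":0,"dy":-0.003,"dz":0,"wx":0,"wy":0,"wz":0,"gripper":0.1},
    {"dx":0,"dy":-0.004,"dz":0,"wx":0,"wy":0,"wz":0,"gripper":0.1},
    {"dx":0,"dy":-0.005,"dz":0,"wx":0,"wy":0,"wz":0,"gripper":0.1}
  ]
}}

```text
time: 26.75
tool_pos: [0.4987, -0.0915, 0.0007]
ee_rot: [2.245, 2.198, 0.0]
wrist_force: [4.0, 0.6, -2.3]
grip_width: 0.0179
grasp_force: 50.1
```

Request:
{"op": "send_rows", "data": {
  "rows": [
    {"dx":0,"dy":-0.001,"dz":0,"wx":0,"wy":0,"wz":0,"gripper":0.1},
    {"dx":0,"dy":-0.002,"dz":0,"wx":0,"wy":0,"wz":0,"gripper":0.1},
    {"dx":0,"dy":-0.003,"dz":0,"wx":0,"wy":0,"wz":0,"gripper":0.1},
    {"dx":0,"dy":-0.004,"dz":0,"wx":0,"wy":0,"wz":0,"gripper":0.1},
    {"dx":0,"dy":-0.005,"dz":0,"wx":0,"wy":0,"wz":0,"gripper":0.1}
  ]
}}

```text
time: 27.17
tool_pos: [0.4936, -0.0914, 0.0007]
ee_rot: [2.245, 2.198, 0.0]
wrist_force: [4.5, 0.6, -2.4]
grip_width: 0.0178
grasp_force: 50.1
```

Request:
{"op": "send_rows", "data": {
  "rows": [
    {"dx":0,"dy":-0.001,"dz":0,"wx":0,"wy":0,"wz":0,"gripper":0.1},
    {"dx":0,"dy":-0.002,"dz":0,"wx":0,"wy":0,"wz":0,"gripper":0.1},
    {"dx":0,"dy":-0.003,"dz":0,"wx":0,"wy":0,"wz":0,"gripper":0.1}
  ]
}}

```text
time: 27.42
tool_pos: [0.4906, -0.0913, 0.0007]
ee_rot: [2.245, 2.198, 0.0]
wrist_force: [4.0, 0.4, -1.6]
grip_width: 0.0179
grasp_force: 50.1
```

Request:
{"op": "send_rows", "data": {
  "rows": [
    {"dx":0,"dy":-0.0004,"dz":0,"wx":0,"wy":0,"wz":0,"gripper":0.1},
    {"dx":0,"dy":-0.0008,"dz":0,"wx":0,"wy":0,"wz":0,"gripper":0.1},
    {"dx":0,"dy":-0.0012,"dz":0,"wx":0,"wy":0,"wz":0,"gripper":0.1}
  ]
}}

```text
time: 27.67
tool_pos: [0.4895, -0.0913, 0.0007]
ee_rot: [-2.245, -2.198, -0.0]
wrist_force: [5.2, -0.1, -0.9]
grip_width: 0.018
grasp_force: 50.1
```

Request:
{"op": "send_rows", "data": {
  "rows": [
    {"dx":0,"dy":-0.0004,"dz":0,"wx":0,"wy":0,"wz":0,"gripper":0.1},
    {"dx":0,"dy":-0.0008,"dz":0,"wx":0,"wy":0,"wz":0,"gripper":0.1}
  ]
}}

```text
time: 27.83
tool_pos: [0.4887, -0.0913, 0.0007]
ee_rot: [2.245, 2.198, 0.0]
wrist_force: [3.7, 0.2, -2.1]
grip_width: 0.0179
grasp_force: 50.1
```

Request:
{"op": "send_rows", "data": {
  "rows": [
    {"dx":0,"dy":-0.0004,"dz":0,"wx":0,"wy":0,"wz":0,"gripper":0.1},
    {"dx":0,"dy":-0.0008,"dz":0,"wx":0,"wy":0,"wz":0,"gripper":0.1}
  ]
}}

```text
time: 28.0
tool_pos: [0.4882, -0.0913, 0.0007]
ee_rot: [2.244, 2.198, 0.001]
wrist_force: [5.3, -0.5, -1.9]
grip_width: 0.0177
grasp_force: 50.1
```

Request:
{"op": "send_rows", "data": {
  "rows": [
    {"dx":0,"dy":-0.0004,"dz":0,"wx":0,"wy":0,"wz":0,"gripper":0.1},
    {"dx":0,"dy":-0.0008,"dz":0,"wx":0,"wy":0,"wz":0,"gripper":0.1}
  ]
}}

```text
time: 28.17
tool_pos: [0.4882, -0.0913, 0.001]
ee_rot: [2.243, 2.197, 0.002]
wrist_force: [6.2, 0.2, -2.1]
grip_width: 0.0176
grasp_force: 50.1
```

Request:
{"op": "send_rows", "data": {
  "rows": [
    {"dx":0,"dy":-0.0004,"dz":0,"wx":0,"wy":0,"wz":0,"gripper":0.1},
    {"dx":0,"dy":-0.0008,"dz":0,"wx":0,"wy":0,"wz":0,"gripper":0.1}
  ]
}}

```text
time: 28.33
tool_pos: [0.4881, -0.0913, 0.0012]
ee_rot: [2.243, 2.196, 0.004]
wrist_force: [7.1, -0.1, -2.1]
grip_width: 0.0176
grasp_force: 50.1
```

```bash
python3 prof.py wrist side| grep -- ' -0'; python3 -c "
from h import *
for i in range(2): grab('side'); print(np.round(manip.state()['wrist_force'],2))
stat()"
```

```text
t 28.33 p [ 0.4881 -0.0913  0.0012] yaw -1.2 F [ 7.12 -0.12 -2.06] w 0.0176 g 50.1
wrist -0.03 -0.012 [(-106, 16.0), (-104, 15.9), (-102, 7.2), (-99, 3.8), (-97, 3.7), (-95, 3.8), (-93, 9.8), (-91, 25.2), (-89, 25.4), (-87, 25.5), (-85, 25.5), (-83, 25.6), (-81, 25.5), (-79, 25.6), (-77, 25.7), (-75, 25.6), (-73, 25.7), (-71, 25.5), (-69, 25.7), (-67, 25.8), (-65, 25.6), (-63, 25.7), (-61, 25.8), (-59, 25.5), (-57, 3.3), (-55, 3.2), (-53, 3.2), (-51, 3.3), (-49, 3.2), (-47, 3.3), (-45, 3.2), (-43, 3.3), (-41, 3.2)]
wrist -0.095 -0.085 []
wrist -0.118 -0.1 [(-63, 25.7)]
side -0.03 -0.012 [(-89, 10.6), (-69, 28.1), (-65, 24.9)]
side -0.095 -0.085 [(-106, 16.2), (-104, 15.5), (-99, 12.0), (-97, 10.5), (-95, 10.7), (-93, 10.3), (-91, 19.7), (-89, 23.2), (-87, 26.2), (-85, 25.5), (-83, 25.7), (-81, 25.2), (-79, 25.0), (-77, 26.1), (-75, 27.0), (-73, 27.1), (-71, 25.4), (-69, 26.2), (-67, 24.0), (-65, 25.1), (-63, 25.1), (-61, 26.0), (-45, 4.2), (-43, 2.5), (-41, 3.2)]
side -0.118 -0.1 [(-106, 15.8), (-104, 15.5), (-102, 13.2), (-99, 11.9), (-97, 10.3), (-95, 8.3), (-93, 11.1), (-91, 19.2), (-89, 23.0), (-87, 24.6), (-85, 19.5), (-83, 24.3), (-81, 23.8), (-79, 25.0), (-77, 21.4), (-75, 25.3), (-73, 24.8), (-71, 26.3), (-69, 24.8), (-67, 24.9), (-65, 25.5), (-63, 24.2), (-61, 24.4), (-59, 14.4), (-55, 3.1), (-53, 3.6), (-51, 2.5), (-49, 2.4), (-47, 3.0), (-45, 2.8), (-43, 3.2), (-41, 3.4)]
[ 6.59 -0.37 -2.23]
[ 6.51  0.02 -2.14]
t 28.53 p [ 0.4882 -0.0913  0.0013] yaw -1.2 F [ 6.51  0.02 -2.14] w 0.0177 g 50.1
```

The right follower is home: x is static at 0.4882 and the face matches the left bay. I'll build up to about 9-10 N and hold.

Request:
{"op": "send_rows", "data": {
  "rows": [
    {"dx":0,"dy":-0.0004,"dz":0,"wx":0,"wy":0,"wz":0,"gripper":0.1},
    {"dx":0,"dy":-0.0007,"dz":0,"wx":0,"wy":0,"wz":0,"gripper":0.1},
    {"dx":0,"dy":-0.001,"dz":0,"wx":0,"wy":0,"wz":0,"gripper":0.1},
    {"dx":0,"dy":-0.001,"dz":0,"wx":0,"wy":0,"wz":0,"gripper":0.1}
  ]
}}

```text
time: 28.87
tool_pos: [0.4881, -0.0913, 0.0016]
ee_rot: [2.242, 2.195, 0.006]
wrist_force: [8.5, -0.2, -2.0]
grip_width: 0.0179
grasp_force: 50.1
```

Request:
{"op": "send_rows", "data": {
  "rows": [
    {"dx":0,"dy":-0.0003,"dz":0,"wx":0,"wy":0,"wz":0,"gripper":0.1},
    {"dx":0,"dy":-0.0005,"dz":0,"wx":0,"wy":0,"wz":0,"gripper":0.1},
    {"dx":0,"dy":-0.0005,"dz":0,"wx":0,"wy":0,"wz":0,"gripper":0.1},
    {"dx":0,"dy":-0.0005,"dz":0,"wx":0,"wy":0,"wz":0,"gripper":0.1},
    {"dx":0,"dy":-0.0005,"dz":0,"wx":0,"wy":0,"wz":0,"gripper":0.1}
  ]
}}

```text
time: 29.28
tool_pos: [0.488, -0.0913, 0.0018]
ee_rot: [2.241, 2.195, 0.006]
wrist_force: [8.9, 0.1, -2.0]
grip_width: 0.0176
grasp_force: 50.0
```

Request:
{"op": "send_rows", "data": {
  "rows": [
    {"dx":0,"dy":0,"dz":0,"wx":0,"wy":0,"wz":0,"gripper":0.1},
    {"dx":0,"dy":0,"dz":0,"wx":0,"wy":0,"wz":0,"gripper":0.1},
    {"dx":0,"dy":0,"dz":0,"wx":0,"wy":0,"wz":0,"gripper":0.1},
    {"dx":0,"dy":0,"dz":0,"wx":0,"wy":0,"wz":0,"gripper":0.1}
  ]
}}

```text
time: 29.62
tool_pos: [0.488, -0.0913, 0.0018]
ee_rot: [2.241, 2.195, 0.006]
wrist_force: [9.4, -0.4, -1.6]
grip_width: 0.0173
grasp_force: 50.0
```

Request:
{"op": "send_rows", "data": {
  "rows": [
    {"dx":0,"dy":0.002,"dz":0,"wx":0,"wy":0,"wz":0,"gripper":0.1},
    {"dx":0,"dy":0.004,"dz":0,"wx":0,"wy":0,"wz":0,"gripper":0.1},
    {"dx":0,"dy":0.007,"dz":0,"wx":0,"wy":0,"wz":0,"gripper":0.1},
    {"dx":0,"dy":0.013,"dz":0,"wx":0,"wy":0,"wz":0,"gripper":0.1},
    {"dx":0,"dy":0.02,"dz":0,"wx":0,"wy":0,"wz":0,"gripper":0.1}
  ]
}}

```text
time: 30.03
tool_pos: [0.5031, -0.0915, -0.0002]
ee_rot: [-2.243, -2.195, 0.004]
wrist_force: [-0.4, -0.6, -2.2]
grip_width: 0.0172
grasp_force: 50.2
```

Request:
{"op": "send_rows", "data": {
  "rows": [
    {"dx":0,"dy":0.003,"dz":-0.01,"wx":0,"wy":0,"wz":0,"gripper":0.1},
    {"dx":0,"dy":0.01,"dz":-0.03,"wx":0,"wy":0,"wz":0,"gripper":0.1},
    {"dx":0,"dy":0.018,"dz":-0.06,"wx":0,"wy":0,"wz":0,"gripper":0.1},
    {"dx":0,"dy":0.025,"dz":-0.085,"wx":0,"wy":0,"wz":0,"gripper":0.1},
    {"dx":0,"dy":0.03,"dz":-0.09,"wx":0,"wy":0,"wz":0,"gripper":0.1}
  ]
}}

```text
time: 30.45
tool_pos: [0.5384, -0.0929, 0.0955]
ee_rot: [2.241, 2.194, 0.008]
wrist_force: [1.1, -0.0, -1.6]
grip_width: 0.0176
grasp_force: 50.2
```

```bash
python3 prof.py wrist | grep -v ' -0.0'; python3 -c "
from h import *
plan(.5304,-.2773,.09,-78.43,3)"
```

```text
wrist 0.012 0.03 [(-106, 16.1), (-104, 16.1), (-102, 10.5), (-99, 9.9), (-97, 9.9), (-95, 8.4), (-93, 9.4), (-91, 9.9), (-89, 8.6), (-87, 3.1), (-85, 3.2), (-83, 3.1), (-81, 3.3), (-79, 3.0), (-77, 3.2), (-75, 3.3), (-73, 3.0), (-71, 3.2), (-69, 3.1), (-67, 3.2), (-65, 3.2), (-63, 3.3), (-61, 3.4), (-59, 3.0), (-57, 3.3), (-55, 3.3), (-53, 3.0), (-51, 3.3), (-49, 3.1), (-47, 3.2), (-45, 3.5), (-43, 3.3), (-41, 3.2)]
wrist 0.085 0.095 [(-106, 16.0), (-104, 15.7), (-102, 10.2), (-99, 9.8), (-97, 10.2), (-95, 8.2), (-93, 9.7), (-91, 10.2), (-89, 9.0), (-87, 9.8), (-85, 11.7), (-83, 11.8), (-81, 11.5), (-79, 7.8), (-77, 3.0), (-75, 3.1), (-73, 3.0), (-71, 2.9), (-69, 3.6), (-67, 3.1), (-65, 3.3), (-63, 3.0), (-61, 3.3), (-59, 3.1), (-57, 3.3), (-55, 3.2), (-53, 3.2), (-51, 3.1), (-49, 3.0), (-47, 3.0), (-45, 3.4), (-43, 3.1), (-41, 3.5)]
wrist 0.1 0.118 [(-77, 2.3), (-71, 2.9), (-67, 2.5), (-65, 3.1), (-61, 2.5), (-59, 3.2), (-57, 3.1), (-55, 2.7), (-49, 3.3), (-47, 2.8), (-43, 3.1), (-41, 2.6)]
wrist -0.118 -0.1 [(-69, 3.2), (-67, 3.1), (-65, 3.3), (-63, 3.2), (-61, 3.6), (-59, 3.4)]
[-0.0616 -0.0015  0.0015] wz 0.4494
[-0.0562  0.0254  0.0015] wz 0.4494
[-0.0396  0.0473  0.0015] wz 0.4494
```

Request:
{"op": "send_rows", "data": {
  "rows": [
    {"dx":-0.007,"dy":0,"dz":0,"wx":0,"wy":0,"wz":0.06,"gripper":0.1},
    {"dx":-0.02,"dy":0,"dz":0,"wx":0,"wy":0,"wz":0.16,"gripper":0.1},
    {"dx":-0.034,"dy":0,"dz":0,"wx":0,"wy":0,"wz":0.26,"gripper":0.1},
    {"dx":-0.048,"dy":-0.001,"dz":0.001,"wx":0,"wy":0,"wz":0.36,"gripper":0.1},
    {"dx":-0.0616,"dy":-0.0015,"dz":0.0015,"wx":0,"wy":0,"wz":0.449,"gripper":0.1}
  ]
}}

```text
time: 30.92
tool_pos: [0.5303, -0.1542, 0.0876]
ee_rot: [-2.68, -1.635, 0.004]
wrist_force: [-0.4, 0.4, -2.6]
grip_width: 0.018
grasp_force: 50.2
```

Request:
{"op": "send_rows", "data": {
  "rows": [
    {"dx":-0.011,"dy":0.005,"dz":0,"wx":0,"wy":0,"wz":0.09,"gripper":0.1},
    {"dx":-0.022,"dy":0.01,"dz":0,"wx":0,"wy":0,"wz":0.18,"gripper":0.1},
    {"dx":-0.034,"dy":0.015,"dz":0,"wx":0,"wy":0,"wz":0.27,"gripper":0.1},
    {"dx":-0.045,"dy":0.02,"dz":0.001,"wx":0,"wy":0,"wz":0.36,"gripper":0.1},
    {"dx":-0.0562,"dy":0.0254,"dz":0.0015,"wx":0,"wy":0,"wz":0.449,"gripper":0.1}
  ]
}}

```text
time: 31.33
tool_pos: [0.5276, -0.2155, 0.086]
ee_rot: [-2.977, -0.998, 0.004]
wrist_force: [0.5, -0.6, -2.0]
grip_width: 0.0176
grasp_force: 50.2
```

Request:
{"op": "send_rows", "data": {
  "rows": [
    {"dx":-0.01,"dy":0.012,"dz":0,"wx":0,"wy":0,"wz":0.11,"gripper":0.1},
    {"dx":-0.02,"dy":0.024,"dz":0,"wx":0,"wy":0,"wz":0.22,"gripper":0.1},
    {"dx":-0.03,"dy":0.036,"dz":0,"wx":0,"wy":0,"wz":0.33,"gripper":0.1},
    {"dx":-0.037,"dy":0.044,"dz":0.001,"wx":0,"wy":0,"wz":0.42,"gripper":0.1},
    {"dx":-0.0396,"dy":0.0473,"dz":0.0015,"wx":0,"wy":0,"wz":0.449,"gripper":0.1}
  ]
}}

```text
time: 31.75
tool_pos: [0.5243, -0.2789, 0.0847]
ee_rot: [3.126, 0.309, -0.005]
wrist_force: [-0.3, 0.1, -2.6]
grip_width: 0.0176
grasp_force: 50.2
```

Request:
{"op": "send_rows", "data": {
  "rows": [
    {"dx":0,"dy":0,"dz":0,"wx":0,"wy":0,"wz":0,"gripper":0.1},
    {"dx":0,"dy":0,"dz":0,"wx":0,"wy":0,"wz":0,"gripper":0.1},
    {"dx":0,"dy":0,"dz":0,"wx":0,"wy":0,"wz":0,"gripper":0.1},
    {"dx":0,"dy":0,"dz":0,"wx":0,"wy":0,"wz":0,"gripper":0.1}
  ]
}}

```text
time: 32.08
tool_pos: [0.5266, -0.2758, 0.0859]
ee_rot: [-3.124, -0.322, 0.0]
wrist_force: [-0.6, 0.5, -1.9]
grip_width: 0.0173
grasp_force: 50.2
```

```bash
cat > rk.py <<'E'
from h import *
stat(); P,f=pose()
for n in("wrist","side","scene"):
    c=grab(n); W=world(c); x,y,z=W[...,0],W[...,1],W[...,2]
    r=np.hypot(x-P[0],y-P[1])<.075
    for lo,hi in((P[2]+.01,P[2]+.03),(.010,.022)):
        p=W[r&(z>lo)&(z<hi)]
        if len(p)>5: print(n,len(p),np.median(p[:,2]).round(4),p[:,2].min().round(4),[np.round(a,4) for a in cv2.minAreaRect(p[:,:2].astype(np.float32))])
plan(.5304,-.2773,.03,-78.43,1)
E
python3 rk.py; python3 prof.py side | grep -- ' -0'
```

```text
t 32.08 p [ 0.5266 -0.2758  0.0859] yaw -78.24 F [-0.65  0.51 -1.88] w 0.0173 g 50.2
wrist 4141 0.1102 0.1036 [array([ 0.5308, -0.2747]), array([0.0971, 0.032 ]), np.float64(11.722)]
wrist 384 0.0163 0.0144 [array([ 0.5818, -0.2671]), array([0.0189, 0.0292]), np.float64(11.7419)]
side 576 0.1099 0.0965 [array([ 0.5222, -0.2763]), array([0.1046, 0.0325]), np.float64(11.737)]
side 357 0.0155 0.01 [array([ 0.5277, -0.2784]), array([0.1328, 0.0303]), np.float64(12.2474)]
scene 431 0.1102 0.096 [array([ 0.5253, -0.2773]), array([0.1094, 0.0353]), np.float64(11.7671)]
scene 397 0.0154 0.0101 [array([ 0.5269, -0.2804]), array([0.1348, 0.0352]), np.float64(11.8227)]
[0.0034 0.0017 0.0562] wz 0.0023
t 32.23 p [ 0.5267 -0.2764  0.0862] yaw -78.3 F [-0.17  0.04 -0.4 ] w 0.0178 g 50.2
side -0.03 -0.012 [(-106, 16.0), (-104, 16.4), (-99, 11.5), (-97, 10.0), (-95, 7.1), (-93, 9.4), (-91, 11.9), (-89, 11.3), (-87, 11.7), (-85, 9.6), (-83, 10.7), (-81, 11.2), (-79, 10.8), (-73, 3.9), (-71, 2.6), (-69, 3.0), (-67, 3.3), (-65, 3.3), (-63, 3.7), (-61, 3.0), (-59, 4.9), (-57, 2.8), (-55, 3.3), (-53, 3.0), (-51, 3.2), (-49, 3.9), (-47, 3.2), (-45, 3.5), (-43, 4.3), (-41, 3.0)]
side -0.095 -0.085 [(-106, 15.4), (-104, 15.3), (-97, 9.7), (-93, 9.4), (-91, 11.7), (-89, 11.9), (-87, 10.7), (-85, 9.8), (-83, 10.1), (-81, 10.7), (-79, 9.9), (-73, 3.6), (-71, 3.0), (-69, 3.7), (-67, 3.3), (-65, 3.6), (-63, 3.1), (-61, 3.0), (-59, 2.9), (-57, 3.4), (-55, 2.6), (-53, 2.6), (-51, 3.2), (-49, 2.7), (-47, 1.9), (-45, 2.9), (-43, 2.7), (-41, 2.9)]
side -0.118 -0.1 [(-106, 15.6), (-104, 16.4), (-99, 10.4), (-97, 10.2), (-95, 10.6), (-93, 10.4), (-91, 9.8), (-89, 7.5), (-87, 2.1), (-85, 3.2), (-83, 5.2), (-81, 4.2), (-79, 4.2), (-77, 3.3), (-75, 3.7), (-73, 2.7), (-71, 1.9), (-69, 3.2), (-67, 3.5), (-65, 3.3), (-63, 2.8), (-61, 3.2), (-59, 2.1), (-57, 2.7), (-55, 2.1), (-53, 3.1), (-51, 3.2), (-49, 3.7), (-47, 2.9), (-45, 3.0), (-43, 3.4), (-41, 3.5)]
```

The rake hasn't slipped in the grip and both rows are intact. I'll lower it into the caddy.

Request:
{"op": "send_rows", "data": {
  "rows": [
    {"dx":0.002,"dy":0.001,"dz":0.008,"wx":0,"wy":0,"wz":0.002,"gripper":0.1},
    {"dx":0.0035,"dy":0.001,"dz":0.02,"wx":0,"wy":0,"wz":0.002,"gripper":0.1},
    {"dx":0.0035,"dy":0.001,"dz":0.035,"wx":0,"wy":0,"wz":0.002,"gripper":0.1},
    {"dx":0.0035,"dy":0.001,"dz":0.05,"wx":0,"wy":0,"wz":0.002,"gripper":0.1},
    {"dx":0.0035,"dy":0.001,"dz":0.056,"wx":0,"wy":0,"wz":0.002,"gripper":0.1}
  ]
}}

```text
time: 32.7
tool_pos: [0.5284, -0.2761, 0.0269]
ee_rot: [-3.124, -0.315, 0.006]
wrist_force: [0.3, 0.3, -1.8]
grip_width: 0.0173
grasp_force: 50.2
```

Request:
{"op": "send_rows", "data": {
  "rows": [
    {"dx":0,"dy":0,"dz":0.004,"wx":0,"wy":0,"wz":0,"gripper":0.1},
    {"dx":0,"dy":0,"dz":0.008,"wx":0,"wy":0,"wz":0,"gripper":0.1},
    {"dx":0,"dy":0,"dz":0.012,"wx":0,"wy":0,"wz":0,"gripper":0.1},
    {"dx":0,"dy":0,"dz":0.016,"wx":0,"wy":0,"wz":0,"gripper":0.1},
    {"dx":0,"dy":0,"dz":0.02,"wx":0,"wy":0,"wz":0,"gripper":0.1}
  ]
}}

```text
time: 33.12
tool_pos: [0.5305, -0.2776, 0.0103]
ee_rot: [3.125, 0.315, 0.002]
wrist_force: [0.1, 0.2, -2.1]
grip_width: 0.0174
grasp_force: 50.2
```

```bash
python3 -c "
from h import *
stat(); plan(.5304,-.2773,.0019,-78.43,1)"
```

```text
t 33.12 p [ 0.5305 -0.2776  0.0103] yaw -78.5 F [ 0.06  0.16 -2.07] w 0.0174 g 50.2
[-0.     -0.0003  0.0084] wz -0.0012
```

Request:
{"op": "send_rows", "data": {
  "rows": [
    {"dx":0,"dy":0,"dz":0.002,"wx":0,"wy":0,"wz":0,"gripper":0.1},
    {"dx":0,"dy":0,"dz":0.004,"wx":0,"wy":0,"wz":0,"gripper":0.1},
    {"dx":0,"dy":0,"dz":0.006,"wx":0,"wy":0,"wz":0,"gripper":0.1},
    {"dx":0,"dy":0,"dz":0.0078,"wx":0,"wy":0,"wz":0,"gripper":0.1},
    {"dx":0,"dy":0,"dz":0.0078,"wx":0,"wy":0,"wz":0,"gripper":0.1}
  ]
}}

```text
time: 33.53
tool_pos: [0.5299, -0.2772, 0.0021]
ee_rot: [-3.126, -0.315, 0.0]
wrist_force: [0.4, -0.8, -0.9]
grip_width: 0.0176
grasp_force: 50.2
```

Request:
{"op": "send_rows", "data": {
  "rows": [
    {"dx":0,"dy":0,"dz":0.0004,"wx":0,"wy":0,"wz":0,"gripper":0.1},
    {"dx":0,"dy":0,"dz":0.0006,"wx":0,"wy":0,"wz":0,"gripper":0.1},
    {"dx":0,"dy":0,"dz":0.0006,"wx":0,"wy":0,"wz":0,"gripper":0.1}
  ]
}}

```text
time: 33.78
tool_pos: [0.5302, -0.2774, 0.0019]
ee_rot: [-3.126, -0.315, -0.001]
wrist_force: [-0.3, 0.0, -1.8]
grip_width: 0.0181
grasp_force: 50.2
```

Request:
{"op": "send_rows", "data": {
  "rows": [
    {"dx":0,"dy":0,"dz":0.0004,"wx":0,"wy":0,"wz":0,"gripper":0.1},
    {"dx":0,"dy":0,"dz":0.0007,"wx":0,"wy":0,"wz":0,"gripper":0.1},
    {"dx":0,"dy":0,"dz":0.0007,"wx":0,"wy":0,"wz":0,"gripper":0.1}
  ]
}}

```text
time: 34.03
tool_pos: [0.5302, -0.2774, 0.0019]
ee_rot: [-3.125, -0.315, -0.001]
wrist_force: [-1.0, 1.3, 5.0]
grip_width: 0.0177
grasp_force: 50.2
```

```bash
python3 -c "
from h import *
stat()
for i in range(2): grab('side'); stat()"
```

```text
t 34.03 p [ 0.5302 -0.2774  0.0019] yaw -78.5 F [-0.99  1.29  4.96] w 0.0177 g 50.2
t 34.08 p [ 0.5302 -0.2774  0.0018] yaw -78.5 F [-2.65  1.37  4.69] w 0.0177 g 50.2
t 34.13 p [ 0.5302 -0.2774  0.0019] yaw -78.5 F [-1.55  1.52  4.87] w 0.0178 g 50.2
```

Seated: z has stopped and Fz has risen to +5 N. I'll release and rise.

Request:
{"op": "send_rows", "data": {
  "rows": [
    {"dx":0,"dy":0,"dz":-0.0005,"wx":0,"wy":0,"wz":0,"gripper":0.3},
    {"dx":0,"dy":0,"dz":-0.0005,"wx":0,"wy":0,"wz":0,"gripper":0.55},
    {"dx":0,"dy":0,"dz":-0.0005,"wx":0,"wy":0,"wz":0,"gripper":0.55},
    {"dx":0,"dy":0,"dz":-0.0005,"wx":0,"wy":0,"wz":0,"gripper":0.55},
    {"dx":0,"dy":0,"dz":-0.0005,"wx":0,"wy":0,"wz":0,"gripper":0.55}
  ]
}}

```text
time: 34.55
tool_pos: [0.5301, -0.2773, 0.0015]
ee_rot: [3.126, 0.315, 0.0]
wrist_force: [-0.3, -0.2, -0.7]
grip_width: 0.0426
grasp_force: 0.0
```

Request:
{"op": "send_rows", "data": {
  "rows": [
    {"dx":0,"dy":0,"dz":0,"wx":0,"wy":0,"wz":0,"gripper":0.55},
    {"dx":0,"dy":0,"dz":0,"wx":0,"wy":0,"wz":0,"gripper":0.55},
    {"dx":0,"dy":0,"dz":0,"wx":0,"wy":0,"wz":0,"gripper":0.55},
    {"dx":0,"dy":0,"dz":0,"wx":0,"wy":0,"wz":0,"gripper":0.55}
  ]
}}

```text
time: 34.88
tool_pos: [0.53, -0.2774, 0.0015]
ee_rot: [-3.126, -0.315, -0.0]
wrist_force: [0.0, -0.2, 0.8]
grip_width: 0.0475
grasp_force: 0.0
```

Request:
{"op": "send_rows", "data": {
  "rows": [
    {"dx":0,"dy":0,"dz":-0.01,"wx":0,"wy":0,"wz":0,"gripper":0.55},
    {"dx":0,"dy":0,"dz":-0.03,"wx":0,"wy":0,"wz":0,"gripper":0.55},
    {"dx":0,"dy":0,"dz":-0.06,"wx":0,"wy":0,"wz":0,"gripper":0.55},
    {"dx":0,"dy":0,"dz":-0.095,"wx":0,"wy":0,"wz":0,"gripper":0.55},
    {"dx":0,"dy":0,"dz":-0.12,"wx":0,"wy":0,"wz":0,"gripper":0.55}
  ]
}}

```text
time: 35.3
tool_pos: [0.5306, -0.2782, 0.1249]
ee_rot: [3.125, 0.314, 0.004]
wrist_force: [0.7, 0.4, -0.0]
grip_width: 0.0482
grasp_force: 0.0
```

Request:
{"op": "send_rows", "data": {
  "rows": [
    {"dx":0,"dy":0,"dz":-0.03,"wx":0,"wy":0,"wz":0,"gripper":0.55},
    {"dx":0,"dy":0,"dz":-0.06,"wx":0,"wy":0,"wz":0,"gripper":0.55},
    {"dx":0,"dy":0,"dz":-0.08,"wx":0,"wy":0,"wz":0,"gripper":0.55},
    {"dx":0,"dy":0,"dz":-0.08,"wx":0,"wy":0,"wz":0,"gripper":0.55},
    {"dx":0,"dy":0,"dz":-0.08,"wx":0,"wy":0,"wz":0,"gripper":0.55}
  ]
}}

```text
time: 35.72
tool_pos: [0.5307, -0.278, 0.2034]
ee_rot: [3.125, 0.314, 0.005]
wrist_force: [-0.1, 0.4, -0.7]
grip_width: 0.0478
grasp_force: 0.0
```

```bash
python3 - <<'E'
from h import *
stat()
for n in("side","scene","wrist"):
    c=grab(n); W=world(c); x,y,z=W[...,0],W[...,1],W[...,2]; r=np.hypot(x-.529,y+.278)<.075
    for lo,hi in((.066,.085),(.02,.034)):
        p=W[r&(z>lo)&(z<hi)]
        if len(p)>5: print(n,len(p),np.median(p[:,2]).round(4),[np.round(a,4) for a in cv2.minAreaRect(p[:,:2].astype(np.float32))])
    if n=="side": cv2.imwrite("pics/side9.png",cv2.cvtColor(cv2.resize(c["pixels"][150:350,190:440],None,fx=3,fy=3),cv2.COLOR_RGB2BGR))
E
python3 prof.py side
```

```text
t 35.72 p [ 0.5307 -0.278   0.2034] yaw -78.51 F [-0.13  0.36 -0.73] w 0.0478 g 0.0
side 266 0.0754 [array([ 0.5279, -0.2776]), array([0.0454, 0.018 ]), np.float64(11.5593)]
side 593 0.0259 [array([ 0.5284, -0.2772]), array([0.1102, 0.0325]), np.float64(11.4121)]
scene 179 0.0758 [array([ 0.5266, -0.2797]), array([0.0472, 0.0198]), np.float64(11.7659)]
scene 445 0.0264 [array([ 0.5288, -0.2786]), array([0.1121, 0.035 ]), np.float64(12.227)]
wrist 764 0.0761 [array([ 0.5292, -0.2781]), array([0.0436, 0.0173]), np.float64(11.3054)]
wrist 1708 0.0262 [array([ 0.5288, -0.278 ]), array([0.1069, 0.0319]), np.float64(11.7447)]
t 35.87 p [ 0.5293 -0.2768  0.2004] yaw -78.5 F [ 0.12  0.16 -0.28] w 0.0483 g 0.0
side 0.012 0.03 [(-106, 16.0), (-104, 15.6), (-99, 11.0), (-97, 9.2), (-95, 9.3), (-93, 8.1), (-91, 8.7), (-89, 8.7), (-87, 3.5), (-85, 3.7), (-83, 3.0), (-81, 3.4), (-79, 3.4), (-77, 3.4), (-75, 2.1), (-73, 4.1), (-71, 3.0), (-69, 3.0), (-67, 3.7), (-65, 2.7), (-63, 3.2), (-61, 3.7), (-59, 3.3), (-57, 3.9), (-55, 3.1), (-53, 3.4), (-51, 2.8), (-49, 3.6), (-47, 3.4), (-45, 3.2), (-43, 2
[... 1164 characters left out ...]
-93, 10.2), (-91, 10.3), (-89, 11.5), (-87, 11.0), (-85, 10.2), (-83, 11.0), (-81, 9.6), (-79, 9.6), (-75, 5.3), (-71, 2.8), (-69, 3.3), (-67, 2.6), (-65, 3.3), (-63, 3.0), (-61, 3.5), (-57, 2.3), (-55, 1.9), (-53, 3.1), (-51, 2.6), (-49, 3.8), (-47, 2.8), (-45, 2.8), (-43, 2.6), (-41, 2.2)]
side -0.118 -0.1 [(-106, 15.8), (-104, 15.3), (-99, 11.0), (-97, 10.3), (-95, 7.4), (-93, 9.2), (-91, 7.4), (-89, 7.6), (-87, 4.6), (-85, 6.4), (-83, 4.6), (-81, 4.3), (-79, 5.3), (-77, 3.4), (-75, 3.3), (-73, 2.5), (-71, 3.4), (-69, 2.6), (-67, 4.3), (-65, 3.1), (-63, 2.5), (-61, 3.0), (-59, 3.9), (-57, 2.8), (-55, 3.1), (-53, 3.1), (-51, 3.3), (-49, 3.1), (-47, 3.6), (-45, 2.4), (-43, 2.9), (-41, 3.7)]
```

View pics/side9.png

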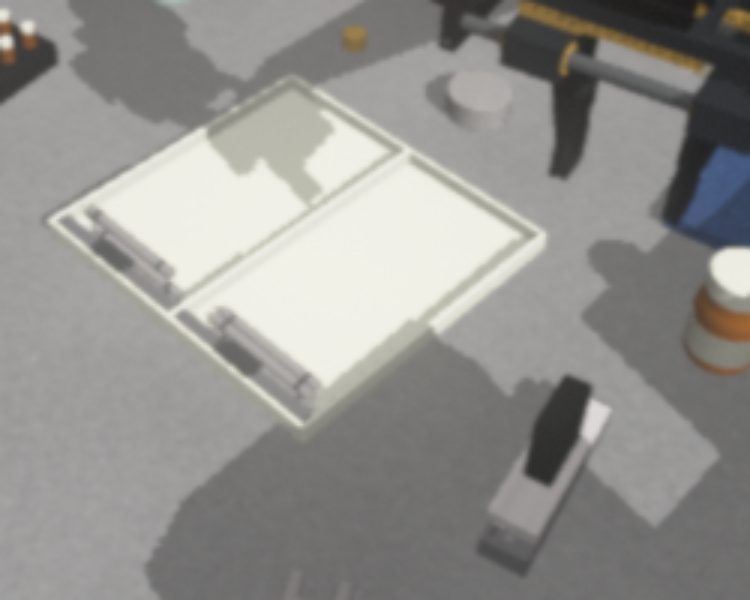

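The side view shows both rows packed parallel against home followers, near (130,245) and (260,350). The rake stands in its caddy at (550,450) and the gripper is clear above it.

```bash
python3 -c "
from plant import manip
print(manip.sign_off())"
```

```text
the job is handed in; nothing more can be done
None
```

Job handed in, verdict not shown: both rows were pressed fully home at about 9 N and held for over half a second, with wrist-force readings never above 9.5 N during pressing; the rake is back in its caddy, and I saw no bystander disturbed.

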